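# Load and wind the clockwork varnish drying turner

### The arm

A 7-joint arm with a two-finger parallel gripper is mounted at the origin on the work surface. World frame = base frame: x ahead of the robot, y to its left, z up, the work surface at z = 0. Lengths are in m, angles in rad, forces in N, time in s.
With the tool pointing down it reaches from about 0.4 to 0.875 m from the base axis. Payload 4.4 kg.
Tool frame: the origin (TCP) lies at the very end of the fingers, on their centre line; the grasp point (between the pads) lies 19 mm behind it (arm.grip_depth is the z of the grasp point in the tool frame, in m); z points along the fingers, y is the direction in which the jaws open and shut (so a half turn about z gives the same grasp; the last joint's range is limited). The gripper opens to 85 mm and grips with 20 to 120 N. Pads are 22 mm wide; open, the fingers measure 114 mm over their backs; the gripper's body (76 mm by 85 mm) begins 54 mm behind the grasp point. The pads swing forward as they close: fully open they stand 13 mm farther back than shut.
Start: joints at [-1.335, 0.628, 0.038, 1.517, -0.027, 0.996, -0.02], TCP at [0.193, 0.621, 0.2] pointing down, gripper open.
Joint ranges: [-3.06, 3.06], [-0.37, 2.12], [-1.25, 1.32], [0.18, 2.47], [-1.1, 4.24], [0.23, 1.98], [-2.94, 2.94]. Speed limits (rad/s): [2.57, 2.57, 3.14, 3.14, 3.14, 3.14, 3.14].

### API

Orientations are given as [roll, pitch, yaw] about the fixed x, y, z axes, in that order (R = Rz(yaw) Ry(pitch) Rx(roll)).
In Python, from plant import arm gives the robot as it stands. The module is installed in compiled form; this text tells all that it offers.
- The arm moves only by the tool drive_tool, never from a script. Its argument "plan" is one flat list of numbers, 6 for each row, row after row: the shift along the tool's x, y, z in cm, then the turn, a rotation vector about the tool's x, y, z in rad. In form: [dx, dy, dz, rx, ry, rz, dx, dy, dz, rx, ry, rz, ...]. A call has 1 to 5 rows; each row shifts and turns the pose as measured when the row begins, along the tool's axes as they then stand; what a row does not reach is not made up. A row lasts 1/8 s, in which the tool goes at most 62.5 mm and 10.7 degrees, less where a joint would pass 70% of its speed; a pose out of reach is approached as far as the arm can. A call with a gripper value outside its range is refused whole. "grip" is the opening, from -1 (shut) to 1 (fully open), set as the call begins (left out, the last holds). The fingers move at their own pace and stop on an object; "newtons" is the grip in N (left out, the last holds). Time passes only in rows, so rows that do not move let the fingers close. It gives the time, the measured TCP pose, the force and the opening at its end, in the units of the state.
- arm.state(): the state, without advancing time (a new reading comes with each control period).
- arm.grab_frame(name): name is "scene" or "top"; returns the picture (384x512x3 uint8, blue, green, red); there is no depth.
- arm.camera_info(name): a dict with "fx", "fy", "cx", "cy" (pixels), "rvec" (rotation vector, rad) and "tvec" (3), from world to camera coordinates, as OpenCV has them. Camera axes: x right, y down, z forward; pixel columns grow to the right and rows downward; lengths in m; the calibration is good to about 2 mm. A picture is of the moment at which its call begins. camera_info takes no time and is no camera call.
- arm.close_job(): hands the job in, once; it reports no verdict.
The state is a dict: "t": time; "joints": joint angles; "qvel": joint speeds; "joint_torque": joint torques, N m; "tcp_pos": TCP position; "tool_rot": TCP orientation; "wrist_force": force on the tool from outside, world axes, zero at the start; "ft_torque": the same for the moment, N m; "finger_gap": opening from 0.0 (shut) to 1.0 (fully open).
Only numpy, scipy, OpenCV 4.12 (cv2) and the standard library are available. Lean on these libraries where they do the work, as an engineer would, in place of code of your own. Each camera call takes 0.05 s, during which the arm holds its last target.

### The job

Put the freshly varnished tailpieces from the cork mat to dry on the clockwork turner: load them one after another, shortest first, each lying flat in the pocket made for its length (the shortest by the clockwork case, the longest at the other end; the pocket of a missing size stays empty), gripping them lightly as the varnish still dents. When all are loaded, wind the key clockwise, in several part turns, until it is fully wound, and then push the brake lever all the way over to let the turner run. Leave the jar, the plane and the hammer alone.

Things in the scene. Friction and masses are not known exactly. Their poses are not given: they have to be found in the camera images.
- tail1: Dark wood violin tailpiece, the shortest of the four sizes: 85 mm long along its x, 14 to 16 mm thick, tapered in plan; 30 mm wide (y) at mid-length where it is gripped, 25 mm at the -x end, 32 mm at the +x end. Origin: centre of the flat underside, z up. Varnish dents above 120 N total finger contact force (60 N a finger). Starts flat on the mat; may be absent (None).
- tail2: Dark wood violin tailpiece, the second shortest of the four sizes: 110 mm long along its x, 14 to 16 mm thick, tapered in plan; 30 mm wide (y) at mid-length where it is gripped, 25 mm at the -x end, 32 mm at the +x end. Origin: centre of the flat underside, z up. Varnish dents above 120 N total finger contact force (60 N a finger). Starts flat on the mat; may be absent (None).
- tail3: Dark wood violin tailpiece, the second longest of the four sizes: 135 mm long along its x, 14 to 16 mm thick, tapered in plan; 30 mm wide (y) at mid-length where it is gripped, 25 mm at the -x end, 33 mm at the +x end. Origin: centre of the flat underside, z up. Varnish dents above 120 N total finger contact force (60 N a finger). Starts flat on the mat; may be absent (None).
- tail4: Dark wood violin tailpiece, the longest of the four sizes: 160 mm long along its x, 14 to 16 mm thick, tapered in plan; 30 mm wide (y) at mid-length where it is gripped, 25 mm at the -x end, 34 mm at the +x end. Origin: centre of the flat underside, z up. Varnish dents above 120 N total finger contact force (60 N a finger). Starts flat on the mat; may be absent (None).
- pocket1 (a point): Pocket 1, next to the clockwork case, for the 85 mm tailpiece. The point is the pocket's middle at the top of the battens, where the middle of the tailpiece's underside comes to lie. x: along the tailpiece (either end first), away from the robot; y: across, towards the case; z up. End stops 8 mm above the battens leave 6 mm play at each end.
- pocket2 (a point): Pocket 2, counted from the clockwork case, for the 110 mm tailpiece. The point is the pocket's middle at the top of the battens, where the middle of the tailpiece's underside comes to lie. x: along the tailpiece (either end first), away from the robot; y: across, towards the case; z up. End stops 8 mm above the battens leave 6 mm play at each end.
- pocket3 (a point): Pocket 3, counted from the clockwork case, for the 135 mm tailpiece. The point is the pocket's middle at the top of the battens, where the middle of the tailpiece's underside comes to lie. x: along the tailpiece (either end first), away from the robot; y: across, towards the case; z up. End stops 8 mm above the battens leave 6 mm play at each end.
- pocket4 (a point): Pocket 4, farthest from the clockwork case, for the 160 mm tailpiece. The point is the pocket's middle at the top of the battens, where the middle of the tailpiece's underside comes to lie. x: along the tailpiece (either end first), away from the robot; y: across, towards the case; z up. End stops 8 mm above the battens leave 6 mm play at each end.
- turner: The fixed turner; origin on the bench under the tray's middle, axes as the pockets'. Two wood battens along y (10 mm wide, at x -26 and 26 mm, tops at z 44 mm) cross the metal deck (top z 34 mm, 200 x 236 mm), 42 mm clear between them. Pockets 56 mm apart, parted by 8 mm pins 14 mm high on the battens: let go with a small opening (45 to 50 mm). Grey case: y 140 to 220, x -55 to 55, top z 60 mm.
- mat: Cork mat, 260 (x) x 320 (y) x 4 mm, fixed on the bench, on which the tailpieces start side by side about 80 mm apart. Origin: centre of its underside.
- key (a joint): Turn of the winding key, rad; grows as the key is wound clockwise seen from above. 0 = run down, 7.5 = hard stop, fully wound. It starts somewhere between 0 and 1.2. Winding takes 0.1 N m at first, rising to 0.18 N m as the spring tightens; the click inside holds the key wherever it is let go.
- key_grip (a point): Middle of the flat steel leaf of the winding key, upright on the grey clockwork case, turning about a vertical axis. The leaf is 56 mm wide along this point's x, 10 mm thick along y (grip across y from above), 34 mm high: top 15 mm above this point, lower edge 19 mm below it and 23 mm above the case. x and y turn with the key. The brake lever is 73 mm from the key's axis, away from the tray.
- brake (a joint): Swing of the brake lever, rad: 0 = on (starts here, leaning towards the robot side), 1.0 = fully off (leaning away, in the pocket points' +x direction). It stays where it is left; light to push.
- brake_tip (a point): Tip of the black brake lever, 80 mm long, standing on its grey block at the far end of the turner, beyond the case from the tray; it hinges about a level line along the pocket points' y, in the block below: the tip starts leaning to the pocket points' -x side, travels about 77 mm in their +x direction.
- varnish_jar: Amber jar of varnish, 60 mm across, 85 mm tall, standing beyond the mat; bystander. Origin: centre of the underside.
- plane: Small brass violin maker's plane, 110 x 36 x 49 mm, bystander. Origin: centre of the underside.
- hammer: Light hammer lying on the bench beyond the turner, about 250 mm long, bystander.
Mind the look-alikes: they are no part of the job. Leave any red or turquoise look-alike of the tail2 alone.

How it is judged:
On the way, in this order (a step that is already met when the one before it is completed fails the run):
1. the 85 mm tailpiece lies let go in pocket 1 (horizontal distance between tail1 and pocket1 below 0.015 m and z of tail1 in the frame of pocket1 between -0.005 and 0.005 m and angle between tail1's own z axis and vertical below 0.08 rad and angle between the x axis of tail1 and the x axis of pocket1, either way round below 0.25 rad and linear speed of tail1 below 0.03 m/s and contact force between tail1 and the fingers below 0.3 N), for 0.2 s.
2. the 110 mm tailpiece lies let go in pocket 2 (horizontal distance between tail2 and pocket2 below 0.015 m and z of tail2 in the frame of pocket2 between -0.005 and 0.005 m and angle between tail2's own z axis and vertical below 0.08 rad and angle between the x axis of tail2 and the x axis of pocket2, either way round below 0.25 rad and linear speed of tail2 below 0.03 m/s and contact force between tail2 and the fingers below 0.3 N), for 0.2 s.
3. the 135 mm tailpiece lies let go in pocket 3 (horizontal distance between tail3 and pocket3 below 0.015 m and z of tail3 in the frame of pocket3 between -0.005 and 0.005 m and angle between tail3's own z axis and vertical below 0.08 rad and angle between the x axis of tail3 and the x axis of pocket3, either way round below 0.25 rad and linear speed of tail3 below 0.03 m/s and contact force between tail3 and the fingers below 0.3 N), for 0.2 s.
4. the 160 mm tailpiece lies let go in pocket 4 (horizontal distance between tail4 and pocket4 below 0.015 m and z of tail4 in the frame of pocket4 between -0.005 and 0.005 m and angle between tail4's own z axis and vertical below 0.08 rad and angle between the x axis of tail4 and the x axis of pocket4, either way round below 0.25 rad and linear speed of tail4 below 0.03 m/s and contact force between tail4 and the fingers below 0.3 N), for 0.2 s.
5. the key is fully wound (value of joint key above 7.2 rad), for 0.2 s.
6. the brake lever is pushed fully over (value of joint brake above 0.85 rad), for 0.2 s.
At the end, for the whole second after the job is handed in: Every tailpiece present lies flat and still in its own pocket (within 15 mm of the pocket's middle, 5 mm in height, 0.25 rad of its direction), the key stands wound past 7.2 of 7.5 rad, the brake lever is past 0.85 of 1.0 rad, and the robot touches nothing (all of step 1 and all of step 2 and all of step 3 and all of step 4 and value of joint key above 7.2 rad and value of joint brake above 0.85 rad).
It fails at once if a tailpiece is squeezed or pressed by the fingers with more than 120 N in all (contact force between any of tail1, tail2, tail3, tail4 and the fingers above 120 N).
It fails at once if the varnish jar is moved more than 20 mm (distance of varnish_jar from where it was at the start of the episode above 0.02 m).
It fails at once if the brass plane is moved more than 20 mm (distance of plane from where it was at the start of the episode above 0.02 m).
It fails at once if the hammer is moved more than 20 mm (distance of hammer from where it was at the start of the episode above 0.02 m).
Of tail1, tail2, tail3, tail4 only 3 to 4 are there at a start; the rules pass over those that are not, and their reading is None.
At some moment in a run one of tail1, tail2, tail3, tail4 may be knocked a few centimetres aside while the robot is not near it.
Once in a run the grip may slacken for a moment while it holds something.
It also fails if it takes over 208 s, if anything falls off the work surface, if the arm or the gripper's body presses on something with over 40 N, if the wrist force passes 120 N, or if a joint passes its speed limit or range.

## Working session

There is one attempt and no reset: what is moved stays moved. The work goes in short steps, Python scripts to look and compute and a tool call to move; the robot and the scene stay as the last step left them, time stands still between calls to the robot, and variables do not carry over. Pictures are saved under pics/ and viewed, and the job is handed in when it is done.

Besides the shell and the picture viewer there is one more tool, called after ">>>" by a JSON object that holds its "op" and its "data". drive_tool: Moves the arm, as the interface text tells. Its arguments: {"type":"object","properties":{"plan":{"type":"array","items":{"type":"number"}},"grip":{"type":"number"},"newtons":{"type":"number"}},"required":["plan"]}

```bash
mkdir -p pics
cat > h.py <<'E'
import numpy as np, cv2
from plant import arm
def snap(name,fn):
    im=arm.grab_frame(name); cv2.imwrite('pics/'+fn,im); return im
def cam(name):
    c=arm.camera_info(name); K=np.array([[c['fx'],0,c['cx']],[0,c['fy'],c['cy']],[0,0,1.]])
    R=cv2.Rodrigues(np.array(c['rvec'],float))[0]; t=np.array(c['tvec'],float).reshape(3)
    return K,R,t
def ray(name,u,v):
    K,R,t=cam(name); d=R.T@np.linalg.inv(K)@np.array([u,v,1.]); return -R.T@t,d
def onz(name,u,v,z):
    o,d=ray(name,u,v); return o+d*(z-o[2])/d[2]
def proj(name,p):
    K,R,t=cam(name); q=K@(R@np.array(p,float)+t); return q[:2]/q[2]
def tri(uv1,uv2,n1='scene',n2='top'):
    o1,d1=ray(n1,*uv1);o2,d2=ray(n2,*uv2)
    d1/=np.linalg.norm(d1);d2/=np.linalg.norm(d2)
    A=np.stack([d1,-d2],1); s=np.linalg.lstsq(A,o2-o1,rcond=None)[0]
    a=o1+d1*s[0];b=o2+d2*s[1]; return (a+b)/2,np.linalg.norm(a-b)
E
python3 - <<'E'
from h import *
np.set_printoptions(precision=4,suppress=True)
for n in('scene','top'):
    im=snap(n,n+'0.png'); print(n,arm.camera_info(n),ray(n,256,192))
print(arm.state(),arm.grip_depth)
E
```

```text
scene {'fx': 499.82066965318774, 'fy': 499.82066965318774, 'cx': 256.4801834000141, 'cy': 192.9692567002988, 'rvec': array([ 1.3374,  2.1557, -0.9931]), 'tvec': array([ 0.3103, -0.2266,  1.8358])} (array([1.4931, 0.4363, 1.0479]), array([-0.6639, -0.3546, -0.6584]))
top {'fx': 466.61887147999727, 'fy': 466.61887147999727, 'cx': 253.78457667738394, 'cy': 187.16970853462678, 'rvec': array([ 2.182 , -2.1481,  0.1083]), 'tvec': array([-0.0728,  0.5057,  1.3644])} (array([ 0.3611, -0.073 ,  1.4095]), array([ 0.0945,  0.0009, -0.9956]))
{'t': 0.1, 'joints': array([-1.3348,  0.6293,  0.0385,  1.5182, -0.0271,  0.9963, -0.02  ]), 'qvel': array([-0.001 , -0.0015,  0.0009, -0.0019, -0.0008,  0.0002, -0.0001]), 'joint_torque': array([  0.0034, -56.4545,   1.2307, -19.3978,   0.0114,   0.0053,
         0.    ]), 'tcp_pos': array([0.193 , 0.6201, 0.1994]), 'tool_rot': array([-3.1399, -0.    ,  2.8398]), 'wrist_force': array([-0.0667,  0.2779,  0.3553]), 'ft_torque': array([ 0.0038, -0.0341, -0.0063]), 'finger_gap': 0.9981140070062096} -0.0187
```

View pics/scene0.png

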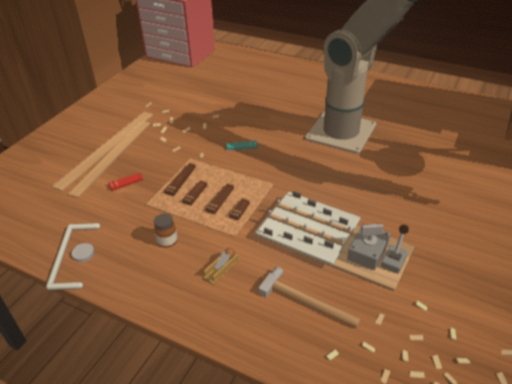

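View pics/top0.png

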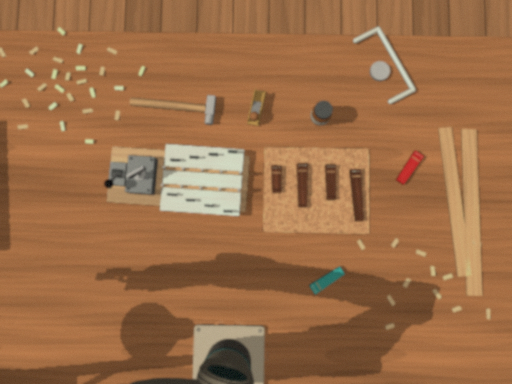

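Run:
```python
from h import *
a=cv2.imread('pics/top0.png');b=cv2.imread('pics/scene0.png')
cv2.imwrite('pics/c1.png',cv2.resize(a[135:245,95:380],None,fx=2.8,fy=2.8,interpolation=cv2.INTER_CUBIC))
cv2.imwrite('pics/c2.png',cv2.resize(b[150:290,145:425],None,fx=2.8,fy=2.8,interpolation=cv2.INTER_CUBIC))
for n,im in(('top',a),('scene',b)):
    g=im.max(2); hsv=cv2.cvtColor(im,cv2.COLOR_BGR2HSV)
    m=(g<110).astype(np.uint8)
    k,l,s,c=cv2.connectedComponentsWithStats(m)
    for i in range(1,k):
        if 60<s[i,4]<3000:
            pts=np.argwhere(l==i)[:,::-1].astype(np.float32)
            print(n,c[i].round(1),s[i],cv2.minAreaRect(pts), onz(n,*c[i],0.02).round(3))
```

```text
top [216.5 110.4] [211  99  12  25 107] ((217.13021850585938, 111.69148254394531), (8.18615436553955, 24.51168441772461), 10.784297943115234) [0.741 0.053 0.02 ]
top [324.9 113.1] [314 101  36  24 401] ((328.5915832519531, 117.16584014892578), (35.17987060546875, 21.45972442626953), 39.28940963745117) [ 0.737 -0.278  0.02 ]
top [263.2 112.7] [257 107  14  13  78] ((262.41510009765625, 112.54718017578125), (8.15880012512207, 15.734830856323242), 60.945396423339844) [ 0.736 -0.09   0.02 ]
top [134.4 176.9] [104 158  54  37 623] ((130.5667724609375, 174.16534423828125), (51.714778900146484, 36.284080505371094), 4.5739216804504395) [0.533 0.294 0.02 ]
top [  3.2 173.6] [  0 163   8  23 159] ((3.5, 174.0), (22.0, 7.0), 90.0) [0.537 0.69  0.02 ]
top [249.8 188.2] [246 170  11  37 156] ((251.6402587890625, 188.23782348632812), (9.055386543273926, 35.8902473449707), 6.340191841125488) [ 0.504 -0.053  0.02 ]
top [357.1 194.9] [350 170  14  51 461] ((356.5688781738281, 194.84262084960938), (50.190452575683594, 11.087992668151855), 87.0643310546875) [ 0.489 -0.374  0.02 ]
top [302.5 188.1] [298
[... 3789 characters left out ...]
6694336), 85.03025817871094) [0.487 0.297 0.02 ]
scene [361.6 259.1] [347 249  31  20 336] ((361.4520568847656, 259.2945251464844), (31.71815299987793, 11.23595142364502), 20.556041717529297) [0.579 0.264 0.02 ]
scene [393.3 255. ] [386 250  16  11 103] ((393.3000183105469, 254.60000610351562), (14.862703323364258, 7.905693054199219), 18.43494987487793) [0.527 0.336 0.02 ]
scene [389.3 267. ] [381 262  18  11  97] ((389.5000305175781, 267.0000305175781), (18.657434463500977, 5.375871658325195), 18.43494987487793) [0.573 0.338 0.02 ]
scene [313.4 307.9] [273 288  81  39 169] ((312.6978759765625, 307.6405029296875), (88.56603240966797, 2.337869644165039), 25.25316619873047) [0.782 0.207 0.02 ]
```

View pics/c1.png

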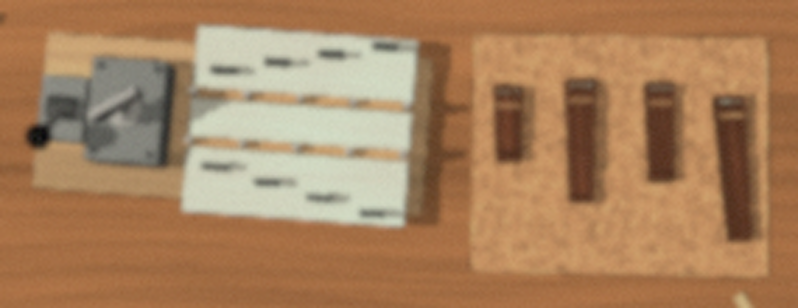

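View pics/c2.png

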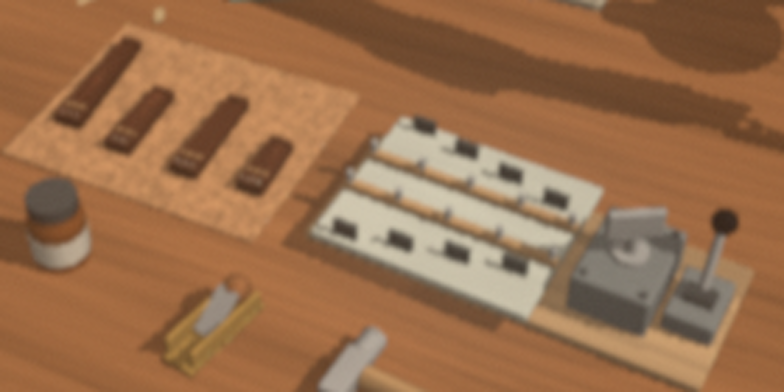

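Run:
```python
from h import *
a=cv2.imread('pics/top0.png');b=cv2.imread('pics/scene0.png')
def up(im,x0,y0,x1,y1,f,fn):
    c=cv2.resize(im[y0:y1,x0:x1],None,fx=f,fy=f,interpolation=cv2.INTER_CUBIC)
    for x in range(x0,x1,10):
        cv2.line(c,(int((x-x0)*f),0),(int((x-x0)*f),4 if x%50 else 12),(0,255,0),1)
    for y in range(y0,y1,10):
        cv2.line(c,(0,int((y-y0)*f)),(4 if y%50 else 12,int((y-y0)*f)),(0,255,0),1)
    cv2.imwrite('pics/'+fn,c)
up(a,100,135,255,225,5,'t_turner.png')
up(b,250,185,420,290,4.7,'s_turner.png')
for n,im in(('top',a),('scene',b)):
    hsv=cv2.cvtColor(im,cv2.COLOR_BGR2HSV)
    m=((hsv[...,1]<60)&(hsv[...,2]>150)).astype(np.uint8)
    m=cv2.morphologyEx(m,cv2.MORPH_CLOSE,np.ones((9,9)))
    k,l,s,c=cv2.connectedComponentsWithStats(m)
    for i in range(1,k):
        if s[i,4]>2000:
            ct=max(cv2.findContours((l==i).astype(np.uint8),0,1)[0],key=cv2.contourArea)
            q=cv2.approxPolyDP(cv2.convexHull(ct),6,True).reshape(-1,2)
            print(n,s[i],c[i],q.tolist())
            for p in q: print(onz(n,*p,0.034).round(4))
```

```text
top [ 160  144   84   72 5318] [201.86761941 179.5902595 ] [[166, 145], [243, 150], [239, 214], [161, 210]]
[0.6289 0.2    0.034 ]
[ 0.6172 -0.0309  0.034 ]
[ 0.4258 -0.0226  0.034 ]
[0.434  0.2079 0.034 ]
scene [ 257  193  126   71 3983] [309.28546322 226.3206126 ] [[257, 232], [288, 193], [382, 225], [332, 263]]
[ 0.6222 -0.0295  0.034 ]
[ 0.4325 -0.0191  0.034 ]
[0.4433 0.2783 0.034 ]
[0.6378 0.2005 0.034 ]
```

View pics/t_turner.png

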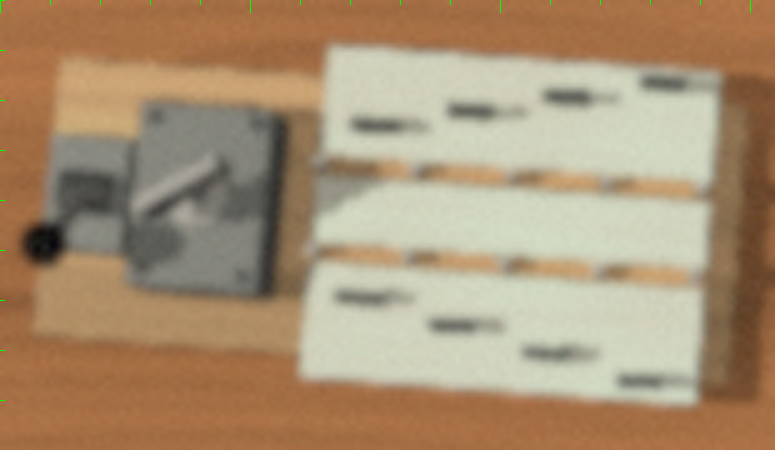

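View pics/s_turner.png

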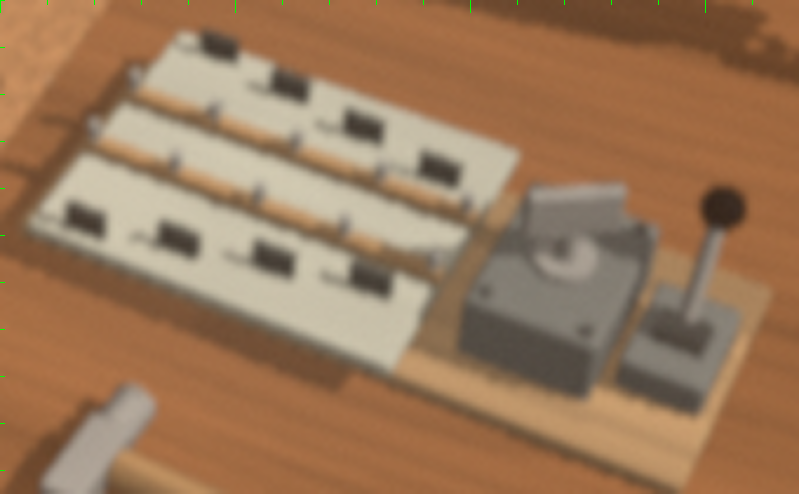

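Run:
```python
from h import *
np.set_printoptions(precision=4,suppress=True)
T=lambda X,Y:((X+.5)/5-.5+100,(Y+.5)/5-.5+135)
S=lambda X,Y:((X+.5)/4.7-.5+250,(Y+.5)/4.7-.5+185)
P={}
for n,t,s in [('TL',(328,45),(395,372)),('TR',(721,72),(27,228)),('BR',(697,404),(180,32)),('BL',(299,379),(520,152)),
 ('pinfar-right',(704,189),(95,127)),('pinfar-left',(321,162),(436,258)),('pinnear-right',(697,274),(136,75)),('pinnear-left',(311,248),(466,203)),
 ('ball',(43,243),(722,208)),('leafA',(135,210),(623,188)),('leafB',(218,156),(530,188)),
 ('stopfar4',(663,83),(88,217)),('stopfar1',(374,125),(372,277)),('stopnear4',(641,380),(219,45)),('stopnear1',(361,297),(440,168))]:
    p,e=tri(S(*s),T(*t)); P[n]=p; print(n,p,'err',round(e,4), 'at z nominal', )
c=np.mean([P[k] for k in('TL','TR','BR','BL')],0);print('centre',c)
yv=P['TL']-P['TR']+P['BL']-P['BR'];print('yaw from y',np.arctan2(-yv[0],yv[1]),np.linalg.norm(yv)/2)
xv=P['TL']-P['BL']+P['TR']-P['BR'];print('yaw from x',np.arctan2(xv[1],xv[0]),np.linalg.norm(xv)/2)
for h in(0.034,):
  q=np.array([onz('top',*T(*t),h) for t in((328,45),(721,72),(697,404),(299,379))]);print('top',q.mean(0))
  q2=np.array([onz('scene',*S(*t),h) for t in((395,372),(27,228),(180,32),(520,152))]);print('scene',q2.mean(0),q-q2)
```

```text
TL [0.6341 0.2039 0.0287] err 0.0005 at z nominal
TR [ 0.622  -0.0339  0.0272] err 0.002 at z nominal
BR [ 0.4221 -0.0232  0.0307] err 0.0014 at z nominal
BL [0.4333 0.2125 0.0297] err 0.002 at z nominal
pinfar-right [ 0.5473 -0.0252  0.0509] err 0.0005 at z nominal
pinfar-left [0.5601 0.2005 0.0499] err 0.001 at z nominal
pinnear-right [ 0.4965 -0.0217  0.054 ] err 0.0006 at z nominal
pinnear-left [0.5096 0.203  0.0503] err 0.0043 at z nominal
ball [0.504  0.3442 0.1032] err 0.0028 at z nominal
leafA [0.5223 0.2911 0.1123] err 0.0016 at z nominal
leafB [0.5522 0.2451 0.1192] err 0.0005 at z nominal
stopfar4 [0.6115 0.0009 0.0425] err 0.0 at z nominal
stopfar1 [0.5839 0.171  0.043 ] err 0.0015 at z nominal
stopnear4 [0.4351 0.0097 0.0422] err 0.001 at z nominal
stopnear1 [0.4813 0.1757 0.0425] err 0.0008 at z nominal
centre [0.5279 0.0898 0.0291]
yaw from y -0.049129096432441885 0.23702315211653172
yaw from x -0.04823305529885072 0.20055632759522446
top [0.5269 0.0898 0.034 ]
scene [0.5327 0.0909 0.034 ] [[-0.0053 -0.0027  0.    ]
 [-0.0079 -0.0015  0.    ]
 [-0.0042 -0.0003  0.    ]
 [-0.0056 -0.      0.    ]]
```

Run:
```python
from h import *
np.set_printoptions(precision=4,suppress=True)
a=cv2.imread('pics/top0.png');b=cv2.imread('pics/scene0.png')
R={}
for n,im,(x0,y0,x1,y1) in(('top',a,(262,150,371,235)),('scene',b,(150,158,275,235))):
    f=4
    c=cv2.resize(im[y0:y1,x0:x1],None,fx=f,fy=f,interpolation=cv2.INTER_CUBIC)
    hsv=cv2.cvtColor(c,cv2.COLOR_BGR2HSV); g=c[...,2]
    th,m=cv2.threshold(g,0,1,cv2.THRESH_OTSU); m=1-m; print(n,th)
    m=cv2.morphologyEx(m,cv2.MORPH_OPEN,np.ones((5,5)))
    o=c.copy()
    k,l,s,ce=cv2.connectedComponentsWithStats(m)
    for i in range(1,k):
        if s[i,4]>500:
            ct=max(cv2.findContours((l==i).astype(np.uint8),0,1)[0],key=cv2.contourArea)
            r=cv2.minAreaRect(ct); cv2.drawContours(o,[cv2.boxPoints(r).astype(int)],0,(0,255,0),1)
            q=cv2.boxPoints(r); d=[(q[0]+q[1])/2,(q[1]+q[2])/2,(q[2]+q[3])/2,(q[3]+q[0])/2]
            e=(d[0],d[2]) if np.linalg.norm(d[0]-d[2])>np.linalg.norm(d[1]-d[3]) else (d[1],d[3])
            e=[((p+.5)/f-.5+np.array([x0,y0])) for p in e]
            W=[onz(n,*p,0.015) for p in e]; W.sort(key=lambda w:w[0])
            v=W[1]-W[0]
            print(n,np.round(e,1).tolist(),'mid',(W[0]+W[1])/2,'len',np.linalg.norm(v).round(4),'yaw',np.arctan2(v[1],v[0]).round(3))
    cv2.imwrite('pics/m_%s.png'%n,cv2.resize(o,None,fx=1.5,fy=1.5))
```

```text
top 149.0
top [[303.5, 162.4], [303.5, 207.1]] mid [ 0.5179 -0.2141  0.015 ] len 0.1353 yaw 0.005
top [[331.2, 163.4], [331.2, 199.9]] mid [ 0.5286 -0.2974  0.015 ] len 0.1105 yaw -0.001
top [[277.8, 164.4], [277.8, 192.9]] mid [ 0.5351 -0.1365  0.015 ] len 0.0864 yaw 0.011
top [[356.3, 168.3], [358.6, 221.0]] mid [ 0.4907 -0.3758  0.015 ] len 0.1588 yaw 0.035
scene 143.0
scene [[274.4, 162.1], [253.9, 162.1]] mid [ 0.3036 -0.1647  0.015 ] len 0.069 yaw -1.129
scene [[193.9, 163.8], [166.2, 195.2]] mid [ 0.4995 -0.371   0.015 ] len 0.1735 yaw 0.041
scene [[204.9, 181.2], [183.8, 204.7]] mid [ 0.5374 -0.2932  0.015 ] len 0.124 yaw -0.001
scene [[231.8, 184.2], [206.8, 213.2]] mid [ 0.5261 -0.2084  0.015 ] len 0.1503 yaw -0.016
scene [[245.4, 198.4], [231.1, 218.9]] mid [ 0.5418 -0.134   0.015 ] len 0.0988 yaw 0.044
scene [[273.1, 199.3], [248.2, 235.1]] mid [ 0.5434 -0.0562  0.015 ] len 0.1689 yaw 0.01
scene [[175.4, 223.1], [149.6, 223.1]] mid [ 0.6944 -0.3058  0.015 ] len 0.0764 yaw -1.123
scene [[263.3, 229.7], [272.3, 233.4]] mid [ 0.591  -0.0111  0.015 ] len 0.0299 yaw 1.5
```

View pics/m_top.png

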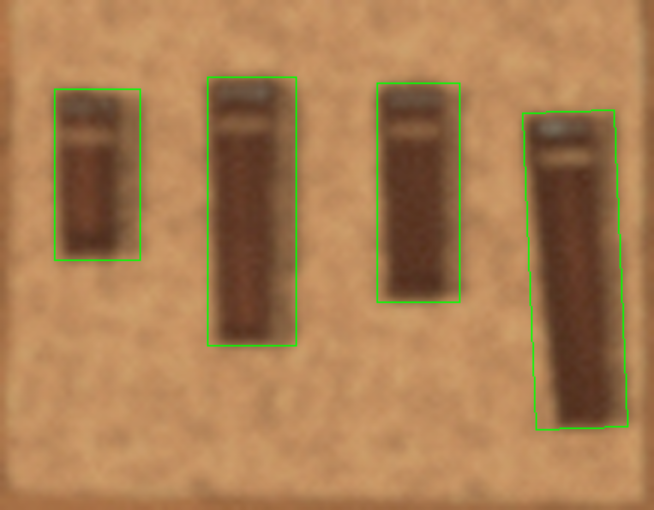

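View pics/m_scene.png

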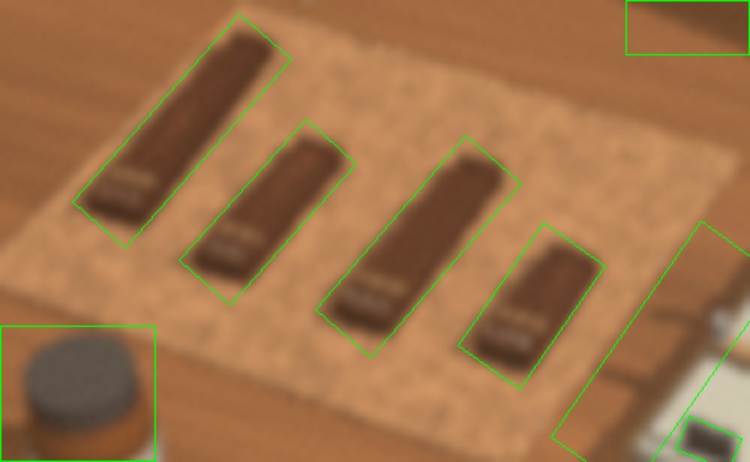

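```bash
cat >> h.py <<'E'
from scipy.spatial.transform import Rotation as Ro
def go(p,yaw=None,pr=True):
    s=arm.state(); R=Ro.from_euler('xyz',s['tool_rot']).as_matrix()
    d=R.T@(np.array(p,float)-s['tcp_pos'])*100
    y0=np.arctan2(R[1,0],R[0,0])
    r=None
    if yaw is not None:
        Rt=Ro.from_euler('xyz',[np.pi,0,yaw]).as_matrix(); r=Ro.from_matrix(R.T@Rt).as_rotvec()
    print('t',round(s['t'],2),'tcp',s['tcp_pos'].round(4),'yaw',round(y0,3),'F',s['wrist_force'].round(1),'gap',round(s['finger_gap'],3),'| shift cm',d.round(2),'norm',np.linalg.norm(d).round(1),'rot',None if r is None else r.round(3))
C=np.array([0.530,0.0898]);TY=-0.049
def turner(x,y,z):
    c,s=np.cos(TY),np.sin(TY); return np.array([C[0]+c*x-s*y,C[1]+s*x+c*y,z])
E
echo
```

>>> {"op": "drive_tool", "data": {"plan": [-5.4,-3.0,0,0,0,-0.06,-5.4,-3.0,0,0,0,-0.06,-5.4,-3.0,0,0,0,-0.06,-5.4,-3.0,0,0,0,-0.06,-5.4,-3.0,0,0,0,-0.06], "grip": 0.6, "newtons": 25}}

```text
t: 0.72
tcp_pos: [0.4293, 0.4262, 0.1962]
tool_rot: [-3.14, -0.005, -3.12]
wrist_force: [1.0, 1.2, -0.0]
finger_gap: 0.801
```

>>> {"op": "drive_tool", "data": {"plan": [-0.8,-6.0,-0.3,0,0,0,-0.8,-6.0,-0.3,0,0,0,-0.8,-6.0,0,0,0,0,-0.8,-6.0,0,0,0,0,-0.8,-6.0,0,0,0,0]}}

```text
t: 1.35
tcp_pos: [0.4799, 0.1179, 0.2007]
tool_rot: [-3.139, -0.004, -3.122]
wrist_force: [1.8, -0.1, 0.5]
finger_gap: 0.801
```

>>> {"op": "drive_tool", "data": {"plan": [-0.8,-6.0,0,0,0,0.005,-0.8,-6.0,0,0,0,0.005,-0.8,-6.0,0,0,0,0.005,-0.8,-6.0,0,0,0,0.005]}}

```text
t: 1.85
tcp_pos: [0.5145, -0.1294, 0.2008]
tool_rot: [-3.139, -0.004, 3.141]
wrist_force: [0.7, 1.0, 0.1]
finger_gap: 0.801
```

>>> {"op": "drive_tool", "data": {"plan": [-0.7,-0.3,5.5,0,0,0,-0.7,-0.3,5.5,0,0,0,0,0,0,0,0,0]}}

```text
t: 2.22
tcp_pos: [0.5291, -0.145, 0.0885]
tool_rot: [-3.135, -0.001, 3.129]
wrist_force: [-0.5, 0.8, -0.4]
finger_gap: 0.8
```

Run:
```python
from h import *
go([0.5385,-0.1345,0.1],np.pi)
p=arm.state()['tcp_pos']
for n in('top','scene'):
    im=snap(n,n+'1.png'); u=proj(n,p); print(n,u)
    # markers for finger tips +-34mm y
    x0,y0=int(u[0])-55,int(u[1])-45; f=6
    c=cv2.resize(im[y0:y0+100,x0:x0+115],None,fx=f,fy=f,interpolation=cv2.INTER_CUBIC)
    q=(u-[x0,y0]+.5)*f
    cv2.drawMarker(c,tuple(int(v) for v in q),(0,255,0),0,14,1)
    cv2.imwrite('pics/h_%s.png'%n,c)
```

```text
t 2.23 tcp [ 0.5291 -0.145   0.0885] yaw 3.129 F [-0.5  0.8 -0.4] gap 0.8 | shift cm [-0.93  1.05 -1.15] norm 1.8 rot [-0.006 -0.001 -0.013]
top [281.90446596 177.54107947]
scene [236.03478197 186.50383883]
```

View pics/h_top.png

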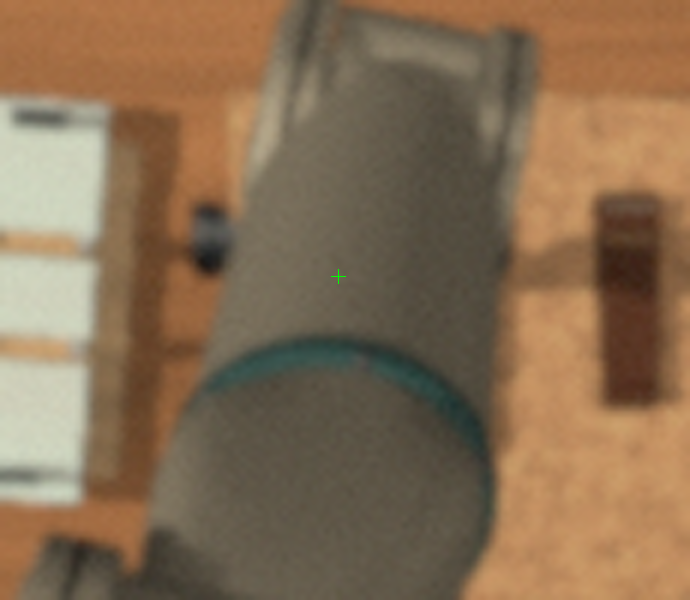

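View pics/h_scene.png

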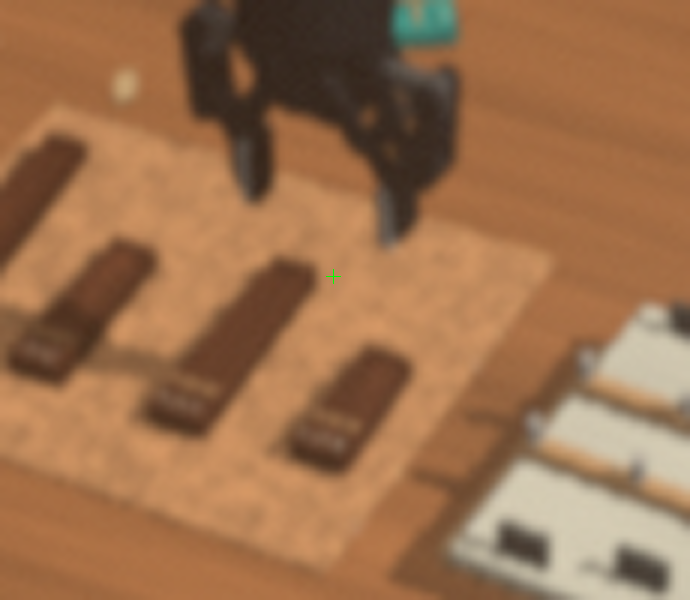

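Run:
```python
from h import *
p=arm.state()['tcp_pos'];print(arm.state())
for dz in(0,.01,.02,.03): print(dz,proj('scene',p+[0,0,dz]),proj('scene',p+[0,0.04,dz]),proj('scene',p+[0,-0.04,dz]))
for dx in(0,-.01,-.02,-.03): print(dx,proj('scene',p+[dx,0,0]))
n='scene';im=snap(n,'scene2.png')
x0,y0=180,130;f=6
c=cv2.resize(im[y0:y0+100,x0:x0+115],None,fx=f,fy=f,interpolation=cv2.INTER_CUBIC)
cv2.imwrite('pics/h2.png',c)
```

```text
{'t': 2.325, 'joints': array([0.2072897 , 0.63129749, 0.0048625 , 1.90392854, 0.00607632,
       0.59851208, 1.7652079 ]), 'qvel': array([-7.26613811e-03, -4.53011976e-02, -1.84902513e-03, -1.63844623e-02,
       -2.23244350e-03, -2.72673091e-03,  3.52880159e-05]), 'joint_torque': array([ 3.71594159e-01, -4.79838002e+01,  9.32971593e-01, -1.25168252e+01,
        4.13295336e-02, -2.27352942e-02,  2.29703044e-03]), 'tcp_pos': array([ 0.53225389, -0.14485867,  0.09260585]), 'tool_rot': array([-3.13386514,  0.006466  ,  3.12983213]), 'wrist_force': array([-0.33413957, -0.02181346,  0.95791842]), 'ft_torque': array([ 0.01482921,  0.00945977, -0.03154083]), 'finger_gap': 0.7960084067917722}
0 [235.47914064 186.10250676] [247.49188408 189.93269809] [223.69468148 182.34510252]
0.01 [235.30994834 183.51121109] [247.3756323  187.33359419] [223.47457676 179.76179046]
0.02 [235.13922634 180.89648686] [247.25831917 184.71076145] [223.25250109 177.15534595]
0.03 [234.96695378 178.25801491] [247.13993012 182.06387344] [223.02842788 174.52545686]
0 [235.47914064 186.10250676]
-0.01 [237.10334371 184.12025172]
-0.02 [238.71304965 182.15568966]
-0.03 [240.30845171 180.20858474]
```

View pics/h2.png

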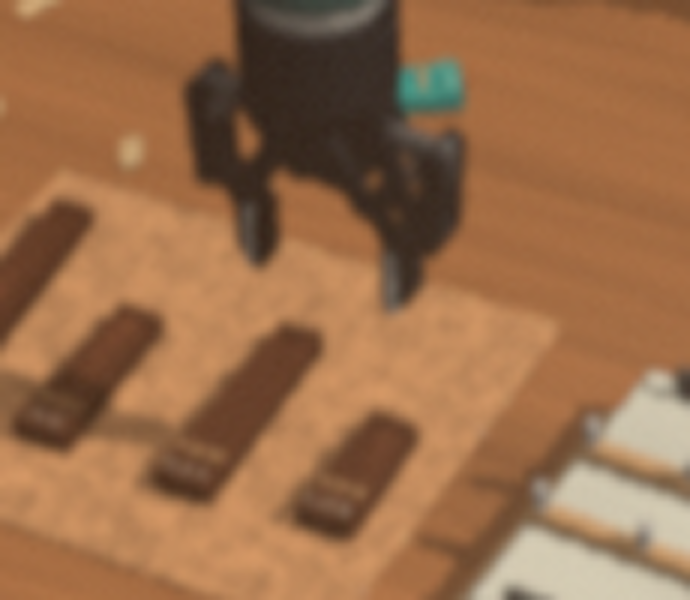

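Run:
```python
from h import *
np.set_printoptions(precision=4,suppress=True)
print(tri((256.4,160.5),(260.5,171.5)), proj('top',[.529,-.087,.14]))
# hand: finger tips in scene1
for uv in((181+260/6,141+198/6),(181+392/6,141+245/6)):
    for z in(.08,.09,.1,.11,.12,.13): print(z,onz('scene',*uv,z))
```

```text
(array([ 0.5275, -0.0794,  0.2061]), np.float64(0.007335819293676778)) [261.8161 174.8927]
0.08 [ 0.4841 -0.2111  0.08  ]
0.09 [ 0.4945 -0.2044  0.09  ]
0.1 [ 0.5049 -0.1977  0.1   ]
0.11 [ 0.5153 -0.191   0.11  ]
0.12 [ 0.5258 -0.1843  0.12  ]
0.13 [ 0.5362 -0.1777  0.13  ]
0.08 [ 0.4881 -0.1325  0.08  ]
0.09 [ 0.4985 -0.1266  0.09  ]
0.1 [ 0.5089 -0.1207  0.1   ]
0.11 [ 0.5193 -0.1148  0.11  ]
0.12 [ 0.5296 -0.109   0.12  ]
0.13 [ 0.54   -0.1031  0.13  ]
```

>>> {"op": "drive_tool", "data": {"plan": [0,0,3,0,0,0,0,0,1,0,0,0,0,0,0,0,0,0]}}

```text
t: 2.75
tcp_pos: [0.5387, -0.1446, 0.0601]
tool_rot: [-3.132, 0.021, 3.133]
wrist_force: [-0.5, 0.5, -0.4]
finger_gap: 0.798
```

Run:
```python
from h import *
p=arm.state()['tcp_pos'];print(p)
n='scene';im=snap(n,'scene3.png');print(proj(n,p),proj(n,p+[0,0,.01]))
x0,y0=180,130;f=6
c=cv2.resize(im[y0:y0+100,x0:x0+115],None,fx=f,fy=f,interpolation=cv2.INTER_CUBIC)
cv2.imwrite('pics/h3.png',c)
print(arm.state()['tcp_pos'])
```

```text
[ 0.53871066 -0.14455986  0.06005397]
[235.06764429 195.70246493] [234.89857098 193.18373185]
[ 0.5389597  -0.14461477  0.06037875]
```

View pics/h3.png

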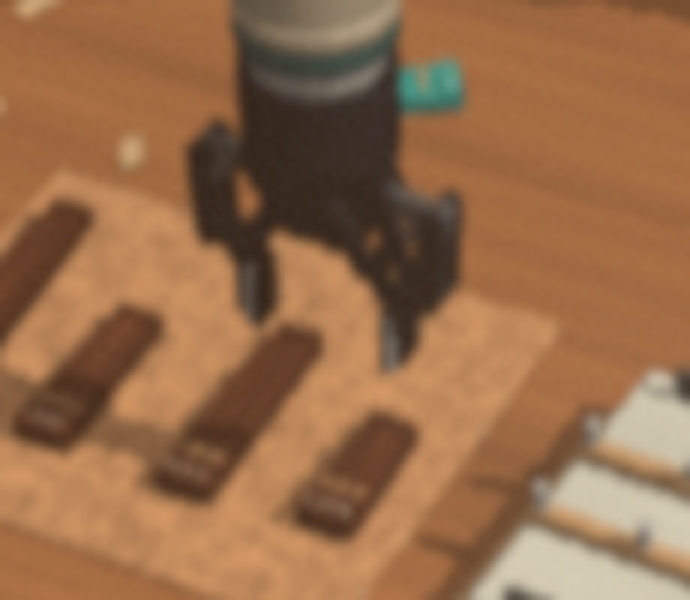

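Run:
```python
from h import *
go([0.5385,-0.135,0.035],np.pi)
```

```text
t 2.8 tcp [ 0.539  -0.1446  0.0604] yaw 3.133 F [0.2 0.  0.2] gap 0.798 | shift cm [0.11 0.99 2.53] norm 2.7 rot [-0.01   0.022 -0.009]
```

>>> {"op": "drive_tool", "data": {"plan": [0.1,1.0,1.0,-0.01,0.022,-0.01,0,0,1.5,0,0,0,0,0,0,0,0,0]}}

```text
t: 3.18
tcp_pos: [0.5397, -0.1338, 0.0355]
tool_rot: [3.142, 0.001, -3.139]
wrist_force: [-1.0, -0.3, -0.8]
finger_gap: 0.8
```

Run:
```python
from h import *
go([0.5385,-0.135,0.010],np.pi)
n='scene';im=snap(n,'scene4.png')
x0,y0=180,130;f=6
c=cv2.resize(im[y0:y0+100,x0:x0+115],None,fx=f,fy=f,interpolation=cv2.INTER_CUBIC)
cv2.imwrite('pics/h4.png',c)
```

```text
t 3.17 tcp [ 0.5397 -0.1338  0.0355] yaw -3.139 F [-1.  -0.3 -0.8] gap 0.8 | shift cm [ 0.12 -0.12  2.55] norm 2.6 rot [0.    0.001 0.002]
```

View pics/h4.png

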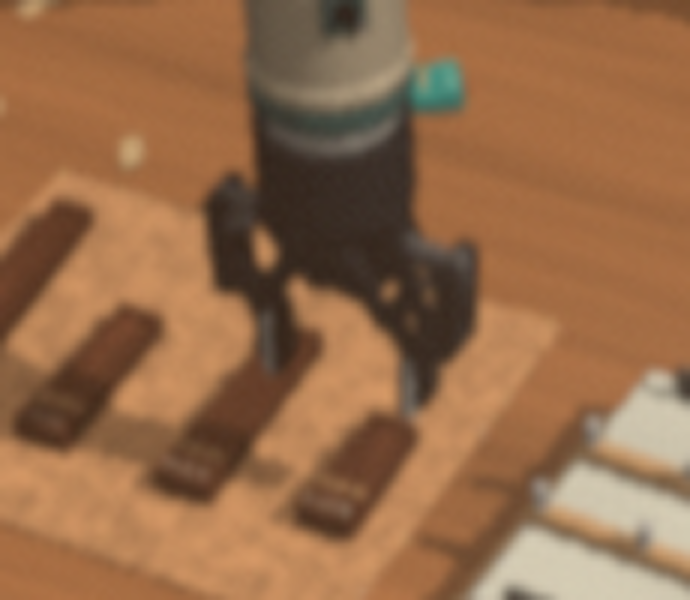

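Run:
```python
from h import *
np.set_printoptions(precision=4,suppress=True)
g=lambda X,Y:((X+.5)/6-.5+180,(Y+.5)/6-.5+130)
for z in(.012,.019): print(onz('scene',*g(358,465),z), onz('top',277.1,178.6,z))
for q in((278,372),(412,415)):
    o,d=ray('scene',*g(*q))
    for x in(.53,.54,.55): print(x,o+d*(x-o[0])/d[0])
```

```text
[ 0.5326 -0.1361  0.012 ] [ 0.5354 -0.1347  0.012 ]
[ 0.5391 -0.1323  0.019 ] [ 0.5345 -0.1344  0.019 ]
0.53 [ 0.53   -0.1812  0.0557]
0.54 [ 0.54   -0.1748  0.066 ]
0.55 [ 0.55   -0.1684  0.0763]
0.53 [ 0.53   -0.1049  0.0562]
0.54 [ 0.54   -0.0993  0.0664]
0.55 [ 0.55   -0.0937  0.0767]
```

>>> {"op": "drive_tool", "data": {"plan": [0.2,-0.1,1.3,0,0,0,0.1,0,1.0,0,0,0,0,0,0,0,0,0]}}

```text
t: 3.6
tcp_pos: [0.5367, -0.1352, 0.0112]
tool_rot: [-3.141, 0.002, -3.14]
wrist_force: [0.0, -0.3, 0.5]
finger_gap: 0.797
```

Run:
```python
from h import *
go([0.5385,-0.135,0.010],np.pi)
n='scene';im=snap(n,'scene5.png')
x0,y0=180,130;f=6
c=cv2.resize(im[y0:y0+100,x0:x0+115],None,fx=f,fy=f,interpolation=cv2.INTER_CUBIC)
cv2.imwrite('pics/h5.png',c)
```

```text
t 3.6 tcp [ 0.5367 -0.1352  0.0112] yaw -3.14 F [ 0.  -0.3  0.5] gap 0.797 | shift cm [-0.18  0.02  0.12] norm 0.2 rot [-0.     0.002  0.002]
```

View pics/h5.png

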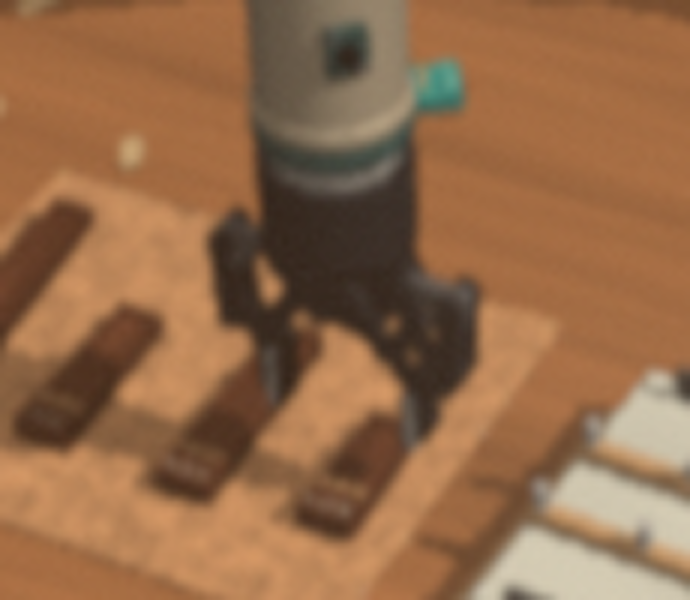

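>>> {"op": "drive_tool", "data": {"plan": [-0.1,0,0,0,0,0,0,0,0,0,0,0,0,0,0,0,0,0], "grip": -0.6, "newtons": 25}}

```text
t: 4.03
tcp_pos: [0.5388, -0.1355, 0.0122]
tool_rot: [-3.141, 0.004, -3.14]
wrist_force: [0.6, -0.4, -0.6]
finger_gap: 0.203
```

Run:
```python
from h import *
go([0.5385,-0.135,0.010],np.pi)
n='scene';im=snap(n,'scene6.png')
x0,y0=180,130;f=6
c=cv2.resize(im[y0:y0+100,x0:x0+115],None,fx=f,fy=f,interpolation=cv2.INTER_CUBIC)
cv2.imwrite('pics/h6.png',c)
```

```text
t 4.03 tcp [ 0.5388 -0.1355  0.0122] yaw -3.14 F [ 0.6 -0.4 -0.6] gap 0.203 | shift cm [0.03 0.05 0.22] norm 0.2 rot [-0.001  0.004  0.002]
```

View pics/h6.png

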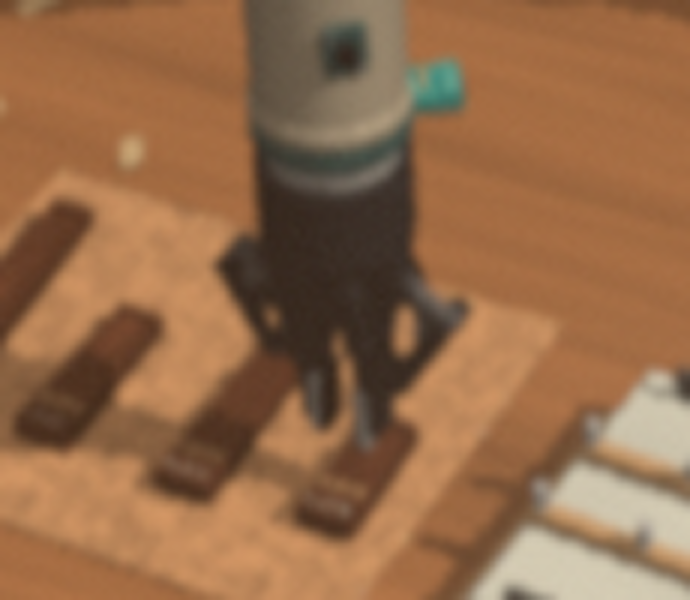

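Run:
```python
from h import *
np.set_printoptions(precision=4,suppress=True)
g=lambda X,Y:((X+.5)/6-.5+180,(Y+.5)/6-.5+130)
for z in(.012,.02,.03,.04,.05): print(onz('scene',*g(345,440),z))
n='top';im=snap(n,'top6.png')
x0,y0=225,120;f=6
c=cv2.resize(im[y0:y0+100,x0:x0+115],None,fx=f,fy=f,interpolation=cv2.INTER_CUBIC)
cv2.imwrite('pics/h6t.png',c)
```

```text
[ 0.5189 -0.1511  0.012 ]
[ 0.5264 -0.1466  0.02  ]
[ 0.5359 -0.1409  0.03  ]
[ 0.5453 -0.1352  0.04  ]
[ 0.5547 -0.1296  0.05  ]
```

View pics/h6t.png

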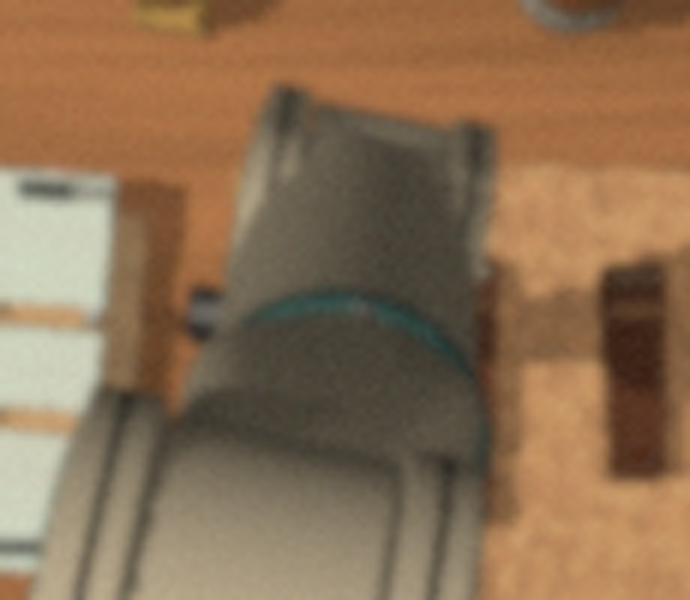

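>>> {"op": "drive_tool", "data": {"plan": [0,0.2,0,0,0,0,0,0,0,0,0,0,0,0,0,0,0,0,0,0,0.8,0,0,0,0,0,0,0,0,0], "grip": 0.3}}

```text
t: 4.75
tcp_pos: [0.5387, -0.1333, 0.0037]
tool_rot: [-3.141, 0.004, -3.14]
wrist_force: [0.3, 0.5, -0.1]
finger_gap: 0.651
```

Run:
```python
from h import *
go([0.5385,-0.135,0.0],np.pi)
n='scene';im=snap(n,'scene7.png')
x0,y0=180,130;f=6
c=cv2.resize(im[y0:y0+100,x0:x0+115],None,fx=f,fy=f,interpolation=cv2.INTER_CUBIC)
cv2.imwrite('pics/h7.png',c)
```

```text
t 4.75 tcp [ 0.5387 -0.1333  0.0037] yaw -3.14 F [ 0.3  0.5 -0.1] gap 0.651 | shift cm [ 0.02 -0.17  0.37] norm 0.4 rot [-0.001  0.004  0.002]
```

View pics/h7.png

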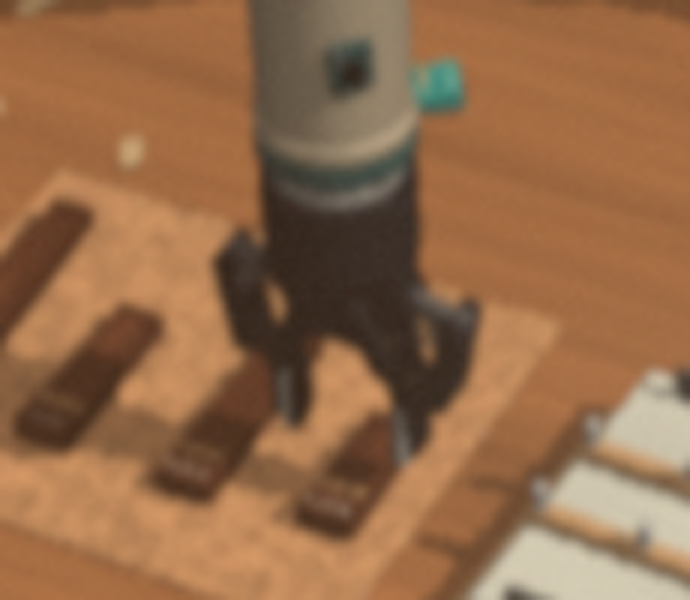

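>>> {"op": "drive_tool", "data": {"plan": [0,0,0.8,0,0,0,0,0,0,0,0,0]}}

```text
t: 5.05
tcp_pos: [0.5391, -0.1334, -0.0046]
tool_rot: [-3.141, 0.004, -3.14]
wrist_force: [-0.7, 0.6, 0.2]
finger_gap: 0.651
```

>>> {"op": "drive_tool", "data": {"plan": [0,0,0.7,0,0,0,0,0,0,0,0,0]}}

```text
t: 5.3
tcp_pos: [0.539, -0.1334, -0.0122]
tool_rot: [-3.141, 0.004, -3.14]
wrist_force: [0.5, -0.3, -0.3]
finger_gap: 0.652
```

Run:
```python
from h import *
go([0.5385,-0.135,0.0],np.pi)
n='scene';im=snap(n,'scene8.png')
x0,y0=180,130;f=6
c=cv2.resize(im[y0:y0+100,x0:x0+115],None,fx=f,fy=f,interpolation=cv2.INTER_CUBIC)
cv2.imwrite('pics/h8.png',c)
```

```text
t 5.3 tcp [ 0.539  -0.1334 -0.0122] yaw -3.14 F [ 0.5 -0.3 -0.3] gap 0.652 | shift cm [ 0.04 -0.16 -1.22] norm 1.2 rot [-0.001  0.004  0.002]
```

View pics/h8.png

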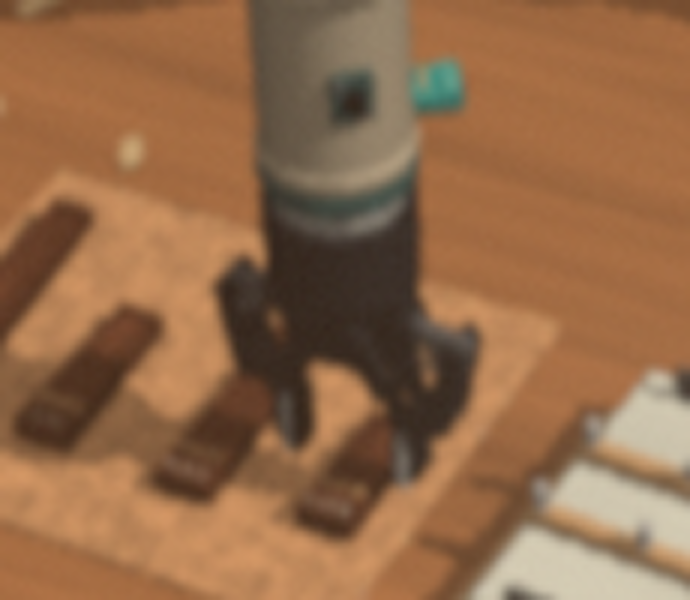

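>>> {"op": "drive_tool", "data": {"plan": [0,0.3,0.7,0,0,0,0,0,0,0,0,0]}}

```text
t: 5.6
tcp_pos: [0.5395, -0.1302, -0.0193]
tool_rot: [-3.141, 0.005, -3.14]
wrist_force: [0.1, 0.2, -0.6]
finger_gap: 0.651
```

>>> {"op": "drive_tool", "data": {"plan": [0,0,0.5,0,0,0,0,0,0,0,0,0]}}

```text
t: 5.85
tcp_pos: [0.5396, -0.1301, -0.0246]
tool_rot: [-3.141, 0.005, -3.14]
wrist_force: [0.1, -0.1, -0.5]
finger_gap: 0.655
```

Run:
```python
from h import *
go([0.5385,-0.135,0.0],np.pi)
n='scene';im=snap(n,'scene9.png')
x0,y0=180,130;f=6
c=cv2.resize(im[y0:y0+100,x0:x0+115],None,fx=f,fy=f,interpolation=cv2.INTER_CUBIC)
cv2.imwrite('pics/h9.png',c)
```

```text
t 5.85 tcp [ 0.5396 -0.1301 -0.0246] yaw -3.14 F [ 0.1 -0.1 -0.5] gap 0.655 | shift cm [ 0.1  -0.49 -2.46] norm 2.5 rot [-0.001  0.005  0.002]
```

View pics/h9.png

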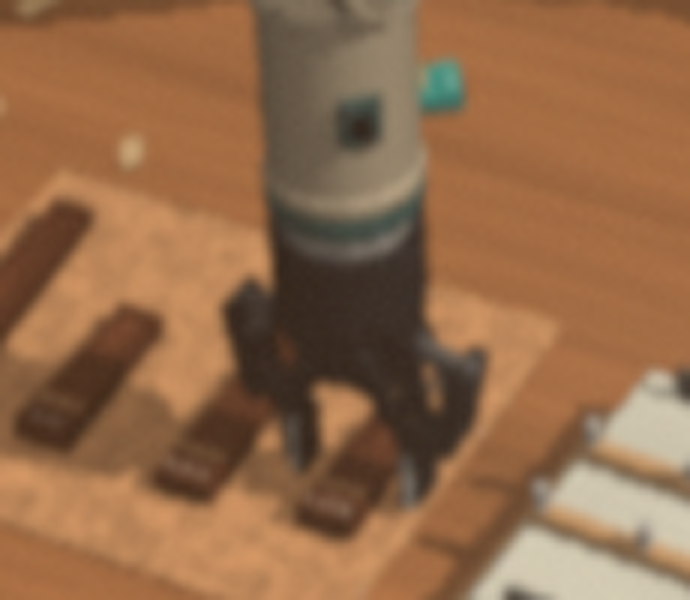

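Run:
```python
from h import *
np.set_printoptions(precision=4,suppress=True)
g=lambda X,Y:((X+.5)/6-.5+180,(Y+.5)/6-.5+130)
for q in ((303,470),(411,507)):
  for z in(.0,.006,.012,.02,.03): print(q,onz('scene',*g(*q),z))
```

```text
(303, 470) [ 0.537  -0.1665  0.    ]
(303, 470) [ 0.5425 -0.163   0.006 ]
(303, 470) [ 0.5479 -0.1595  0.012 ]
(303, 470) [ 0.5552 -0.1549  0.02  ]
(303, 470) [ 0.5644 -0.1492  0.03  ]
(411, 507) [ 0.5373 -0.1037  0.    ]
(411, 507) [ 0.5428 -0.1006  0.006 ]
(411, 507) [ 0.5483 -0.0975  0.012 ]
(411, 507) [ 0.5556 -0.0934  0.02  ]
(411, 507) [ 0.5647 -0.0882  0.03  ]
```

>>> {"op": "drive_tool", "data": {"plan": [0.1,-0.2,0.3,0,0,0,0,0,0,0,0,0,0,0,0,0,0,0,0,0,0,0,0,0], "grip": -0.6, "newtons": 30}}

```text
t: 6.4
tcp_pos: [0.539, -0.1326, -0.0273]
tool_rot: [-3.14, 0.006, -3.14]
wrist_force: [0.3, 0.2, 0.1]
finger_gap: 0.348
```

Run:
```python
from h import *
go([0.5385,-0.135,0.0],np.pi)
n='scene';im=snap(n,'scene10.png')
x0,y0=180,130;f=6
c=cv2.resize(im[y0:y0+100,x0:x0+115],None,fx=f,fy=f,interpolation=cv2.INTER_CUBIC)
cv2.imwrite('pics/h10.png',c)
```

```text
t 6.4 tcp [ 0.539  -0.1326 -0.0273] yaw -3.14 F [0.3 0.2 0.1] gap 0.348 | shift cm [ 0.03 -0.24 -2.73] norm 2.7 rot [-0.001  0.006  0.002]
```

View pics/h10.png

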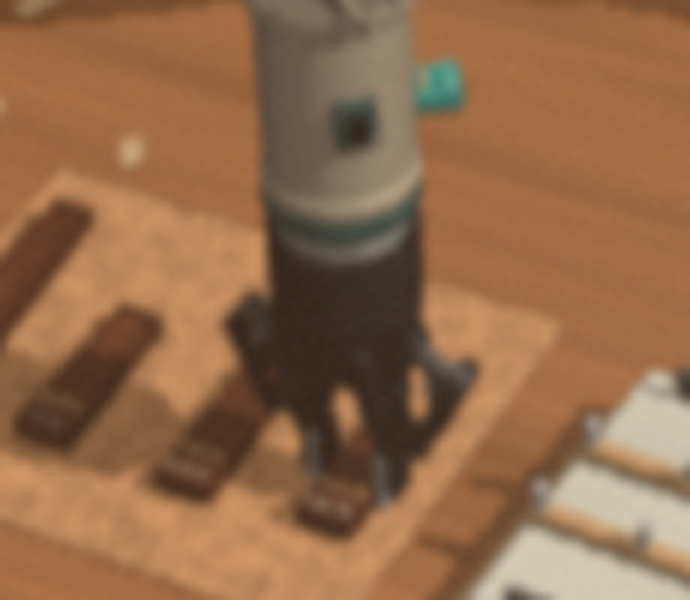

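>>> {"op": "drive_tool", "data": {"plan": [0,0,-3,0,0,0,0,0,-5,0,0,0,0,1,-1,0,0,0.02,0,4,0,0,0,0.02,0,5,0,0,0,0.01]}}

```text
t: 7.08
tcp_pos: [0.5404, -0.0352, 0.0638]
tool_rot: [-3.139, 0.005, 3.081]
wrist_force: [0.9, 0.6, -0.2]
finger_gap: 0.343
```

```bash
sed -i 's/^C=.*;/C=np.array([0.531,0.0902]);/' h.py
python3 - <<'E'
from h import *
go(turner(0,.084,.05),np.pi+TY)
n='scene';im=snap(n,'scene11.png')
E
```

```text
t 7.08 tcp [ 0.5404 -0.0352  0.0638] yaw 3.081 F [ 0.9  0.6 -0.2] gap 0.343 | shift cm [ 1.8  20.87  1.31] norm 21.0 rot [-0.003  0.005 -0.011]
```

View pics/scene11.png

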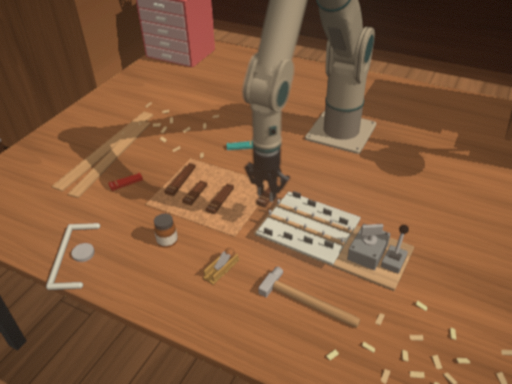

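>>> {"op": "drive_tool", "data": {"plan": [0.4,5.2,0,0,0,0,0.4,5.2,0,0,0,-0.01,0.4,5.2,0,0,0,0,0.4,5.2,0,0,0,0,0,0,0,0,0,0]}}

```text
t: 7.75
tcp_pos: [0.5302, 0.1937, 0.0602]
tool_rot: [3.138, -0.001, 3.106]
wrist_force: [-0.6, -1.6, -0.9]
finger_gap: 0.349
```

```bash
cat >> h.py <<'E'
def view(n,fn,x0,y0,w,h,f):
    im=snap(n,'raw_'+fn); c=cv2.resize(im[y0:y0+h,x0:x0+w],None,fx=f,fy=f,interpolation=cv2.INTER_CUBIC); cv2.imwrite('pics/'+fn,c)
E
python3 - <<'E'
from h import *
go(turner(0,.084,.05),np.pi+TY)
view('scene','i1.png',250,150,160,130,5)
E
```

```text
t 7.75 tcp [0.5302 0.1937 0.0602] yaw 3.106 F [-0.6 -1.6 -0.9] gap 0.349 | shift cm [-0.56 -1.95  1.01] norm 2.3 rot [ 0.004 -0.001  0.014]
```

View pics/i1.png

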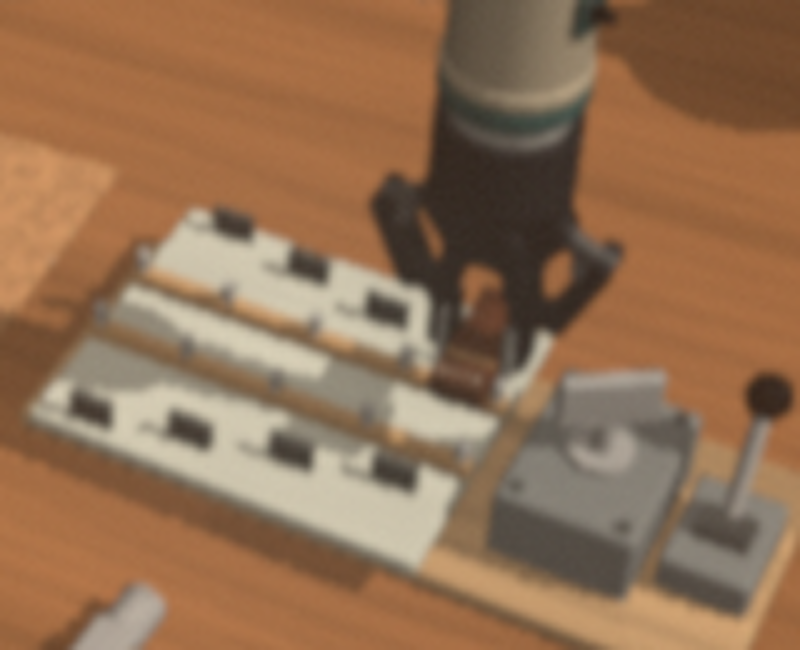

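>>> {"op": "drive_tool", "data": {"plan": [-0.4,-1.5,0,0,0,0.014,0,0,0,0,0,0,0,0,0,0,0,0]}}

```text
t: 8.18
tcp_pos: [0.5338, 0.1684, 0.0592]
tool_rot: [-3.139, -0.003, 3.081]
wrist_force: [-0.6, -0.1, -0.8]
finger_gap: 0.345
```

Run:
```python
from h import *
go(turner(0,.084,.017),np.pi+TY)
```

```text
t 8.18 tcp [0.5338 0.1684 0.0592] yaw 3.081 F [-0.6 -0.1 -0.8] gap 0.345 | shift cm [-0.11  0.59  4.21] norm 4.3 rot [-0.002 -0.003 -0.011]
```

>>> {"op": "drive_tool", "data": {"plan": [-0.1,0.5,0.5,0,0,-0.01,0,0,1.8,0,0,0,0,0,0,0,0,0]}}

```text
t: 8.55
tcp_pos: [0.5357, 0.1729, 0.0356]
tool_rot: [-3.14, -0.003, 3.09]
wrist_force: [0.9, 0.6, -0.7]
finger_gap: 0.347
```

Run:
```python
from h import *
go(turner(0,.084,.014),np.pi+TY)
view('scene','i2.png',300,165,100,80,8)
```

```text
t 8.55 tcp [0.5357 0.1729 0.0356] yaw 3.09 F [ 0.9  0.6 -0.7] gap 0.347 | shift cm [0.06 0.12 2.16] norm 2.2 rot [-0.002 -0.003 -0.002]
```

View pics/i2.png

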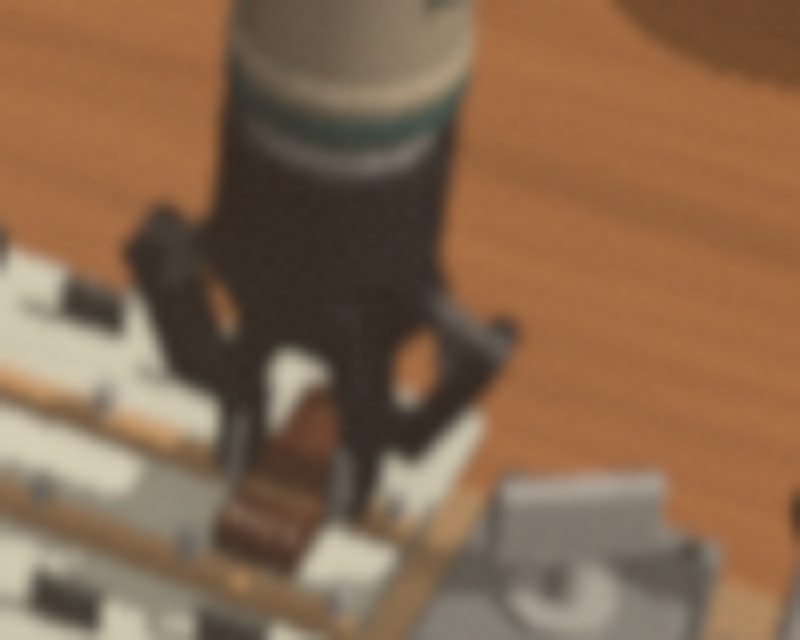

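>>> {"op": "drive_tool", "data": {"plan": [0.05,0.1,1.6,0,0,0,0,0,0.3,0,0,0,0,0,0,0,0,0]}}

```text
t: 8.98
tcp_pos: [0.5367, 0.175, 0.0168]
tool_rot: [-3.141, 0.0, 3.091]
wrist_force: [-0.9, 0.4, -0.7]
finger_gap: 0.35
```

Run:
```python
from h import *
go(turner(0,.084,.012),np.pi+TY)
view('scene','i3.png',300,165,100,80,8)
```

```text
t 8.97 tcp [0.5367 0.175  0.0168] yaw 3.091 F [-0.9  0.4 -0.7] gap 0.35 | shift cm [ 0.16 -0.1   0.48] norm 0.5 rot [-0.     0.    -0.002]
```

View pics/i3.png

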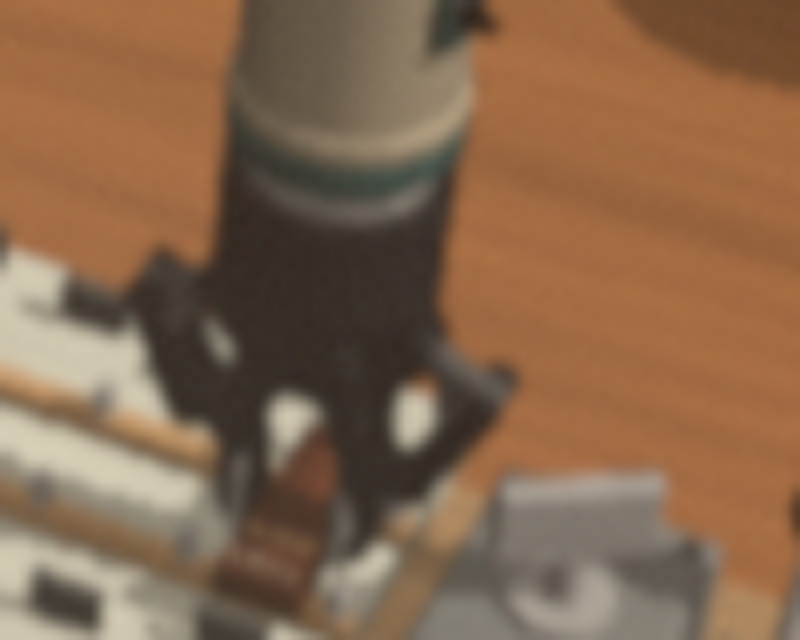

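>>> {"op": "drive_tool", "data": {"plan": [0.15,-0.1,0.3,0,0,0,0,0,0.1,0,0,0,0,0,0,0,0,0]}}

```text
t: 9.4
tcp_pos: [0.5353, 0.1741, 0.0131]
tool_rot: [3.141, 0.001, 3.091]
wrist_force: [-1.0, 0.3, -0.4]
finger_gap: 0.349
```

>>> {"op": "drive_tool", "data": {"plan": [0,0,0.2,0,0,0,0,0,0,0,0,0]}}

```text
t: 9.65
tcp_pos: [0.5358, 0.1743, 0.0131]
tool_rot: [3.141, 0.002, 3.091]
wrist_force: [0.7, 1.1, -0.6]
finger_gap: 0.348
```

>>> {"op": "drive_tool", "data": {"plan": [0,0,0,0,0,0,0,0,0,0,0,0,0,0,0,0,0,0], "grip": 0.12}}

```text
t: 10.02
tcp_pos: [0.5361, 0.1743, 0.013]
tool_rot: [3.141, 0.003, 3.091]
wrist_force: [0.3, -0.5, -0.1]
finger_gap: 0.562
```

>>> {"op": "drive_tool", "data": {"plan": [0,0,-3,0,0,0,0,0,-6,0,0,0,0,0,-4,0,0,0,0,0,0,0,0,0]}}

```text
t: 10.52
tcp_pos: [0.5353, 0.1741, 0.1454]
tool_rot: [3.142, 0.0, 3.091]
wrist_force: [0.7, -0.1, -1.4]
finger_gap: 0.561
```

Run:
```python
from h import *
go(turner(0,.084,.012),np.pi+TY)
view('scene','i4.png',250,175,160,110,5)
```

```text
t 10.53 tcp [0.5353 0.1741 0.1454] yaw 3.091 F [ 0.7 -0.1 -1.4] gap 0.561 | shift cm [ 0.03 -0.   13.34] norm 13.3 rot [ 0.     0.    -0.002]
```

View pics/i4.png

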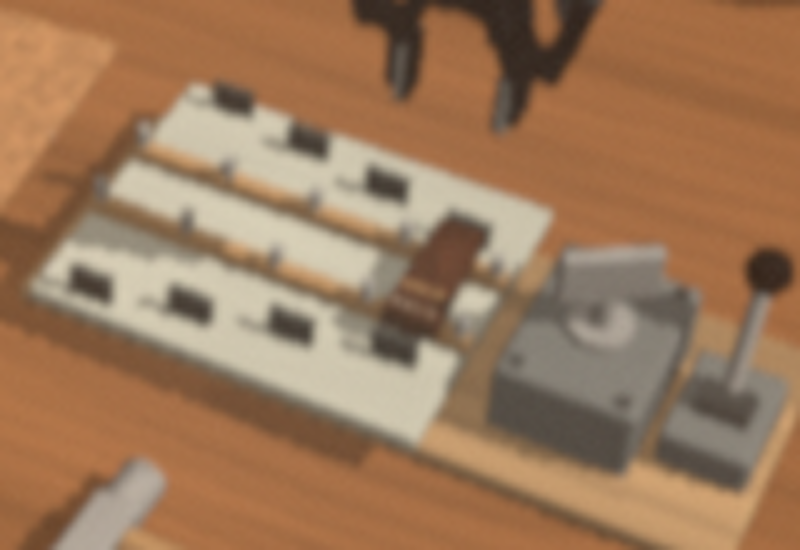

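```bash
cat >> h.py <<'E'
def mat(tag):
    a=snap('top','top_%s.png'%tag); x0,y0,x1,y1=255,145,380,245;f=6
    c=cv2.resize(a[y0:y1,x0:x1],None,fx=f,fy=f,interpolation=cv2.INTER_CUBIC)
    m=(c[...,2]<112).astype(np.uint8); m=cv2.morphologyEx(m,cv2.MORPH_CLOSE,np.ones((25,9)))
    m=cv2.morphologyEx(m,cv2.MORPH_OPEN,np.ones((15,15)))
    for ct in cv2.findContours(m,0,1)[0]:
        if cv2.contourArea(ct)<2000: continue
        r=cv2.minAreaRect(ct);q=cv2.boxPoints(r);cv2.drawContours(c,[q.astype(int)],0,(0,255,0),1)
        d=[(q[i]+q[(i+1)%4])/2 for i in range(4)]
        e=(d[0],d[2]) if np.linalg.norm(d[0]-d[2])>np.linalg.norm(d[1]-d[3]) else (d[1],d[3])
        W=sorted([onz('top',*((p+.5)/f-.5+[x0,y0]),0.017) for p in e],key=lambda w:w[0]); v=W[1]-W[0]
        print('px',(np.array(r[0])/f+[x0,y0]).round(1),'mid',((W[0]+W[1])/2).round(4),'len',np.linalg.norm(v).round(4),'wid_px',round(min(r[1])/f,1),'yaw',np.arctan2(v[1],v[0]).round(3))
    cv2.imwrite('pics/mat_%s.png'%tag,c)
E
python3 - <<'E'
from h import *
mat('a')
E
```

```text
px [357.  194.5] mid [ 0.4923 -0.3727  0.017 ] len 0.1562 wid_px 12.8 yaw 0.066
px [374.9 177.6] mid [ 0.5436 -0.4269  0.017 ] len 0.0591 wid_px 9.8 yaw -0.011
px [330.8 181.5] mid [ 0.53   -0.2946  0.017 ] len 0.1077 wid_px 11.6 yaw 0.042
px [302.2 184.5] mid [ 0.5196 -0.2088  0.017 ] len 0.1319 wid_px 11.8 yaw 0.005
```

View pics/mat_a.png

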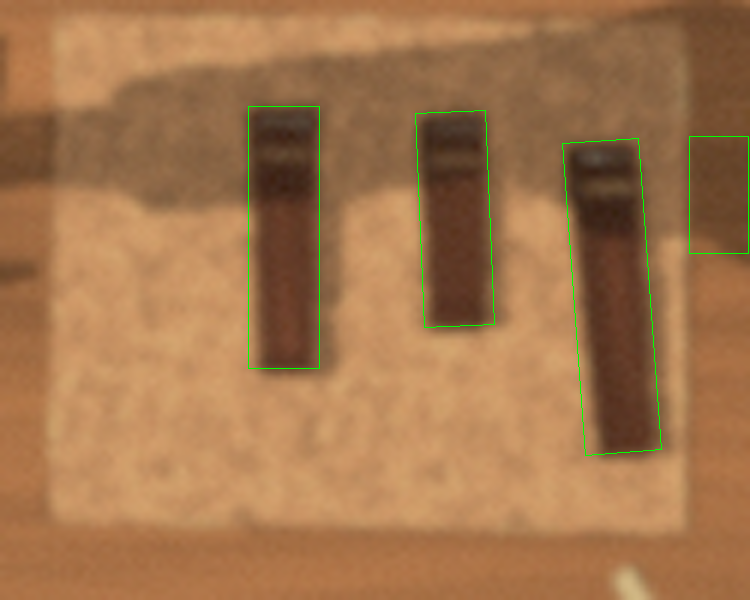

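>>> {"op": "drive_tool", "data": {"plan": [0,-5.5,0,0,0,-0.02,0,-5.5,0,0,0,-0.02,0,-5.5,0,0,0,-0.02,0,-5.5,0,0,0,-0.02,0,-5.5,0,0,0,0], "grip": 0.4}}

```text
t: 11.25
tcp_pos: [0.5264, -0.1018, 0.1338]
tool_rot: [3.14, -0.02, -3.096]
wrist_force: [0.9, 0.2, 0.6]
finger_gap: 0.701
```

>>> {"op": "drive_tool", "data": {"plan": [0,-5.5,0,0,0,0,0,-5.5,0,0,0,0,0,-5.0,1,0,0,0,0,-2,3,0,0,0,0,0,2,0,0,0]}}

```text
t: 11.88
tcp_pos: [0.5261, -0.2926, 0.0631]
tool_rot: [3.138, -0.031, -3.105]
wrist_force: [-0.3, 0.7, -0.3]
finger_gap: 0.702
```

Run:
```python
from h import *
go([.5335,-.2945,.03],np.pi+.03)
```

```text
t 11.88 tcp [ 0.5261 -0.2926  0.0631] yaw -3.105 F [-0.3  0.7 -0.3] gap 0.702 | shift cm [-0.83 -0.23  3.28] norm 3.4 rot [ 0.004 -0.031  0.007]
```

>>> {"op": "drive_tool", "data": {"plan": [-0.8,-0.2,1.5,0,-0.03,0.005,0,0,1.5,0,0,0,0,0,0,0,0,0], "grip": 0.3}}

```text
t: 12.25
tcp_pos: [0.5284, -0.2922, 0.0246]
tool_rot: [3.131, -0.012, -3.111]
wrist_force: [-0.1, -0.5, 1.1]
finger_gap: 0.652
```

Run:
```python
from h import *
go([.5335,-.2945,-.028],np.pi+.03)
view('scene','j1.png',145,130,115,100,6)
```

```text
t 12.25 tcp [ 0.5284 -0.2922  0.0246] yaw -3.111 F [-0.1 -0.5  1.1] gap 0.652 | shift cm [-0.57 -0.3   5.26] norm 5.3 rot [ 0.01  -0.012  0.   ]
```

View pics/j1.png

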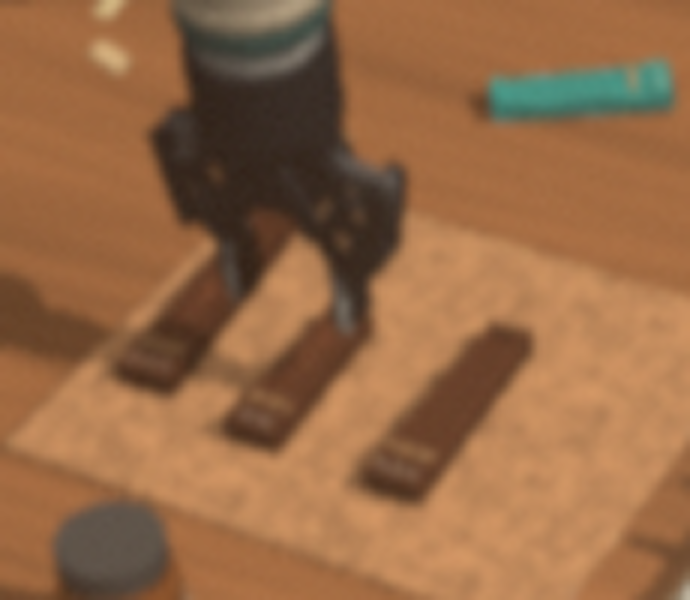

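>>> {"op": "drive_tool", "data": {"plan": [-0.6,-0.3,1.5,0.01,-0.012,0,0,0,1.5,0,0,0,0,0,0.8,0,0,0,0,0,0,0,0,0]}}

```text
t: 12.8
tcp_pos: [0.5367, -0.295, -0.0124]
tool_rot: [-3.14, 0.003, -3.11]
wrist_force: [-0.3, 0.5, 0.2]
finger_gap: 0.658
```

Run:
```python
from h import *
go([.5335,-.2945,-.028],np.pi+.03)
view('scene','j2.png',145,130,115,100,6)
```

```text
t 12.8 tcp [ 0.5367 -0.295  -0.0124] yaw -3.11 F [-0.3  0.5  0.2] gap 0.658 | shift cm [0.32 0.07 1.55] norm 1.6 rot [-0.002  0.003  0.002]
```

View pics/j2.png

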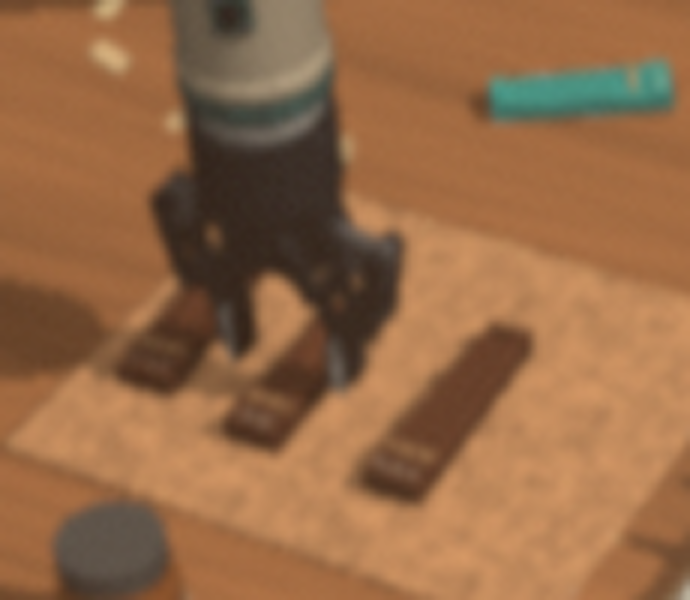

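>>> {"op": "drive_tool", "data": {"plan": [0.3,0.1,0.8,0,0,0,0,0,0.7,0,0,0,0,0,0,0,0,0]}}

```text
t: 13.22
tcp_pos: [0.5341, -0.2946, -0.0272]
tool_rot: [-3.139, 0.005, -3.11]
wrist_force: [-0.9, -0.8, 0.1]
finger_gap: 0.652
```

Run:
```python
from h import *
go([.5335,-.2945,-.028],np.pi+.03)
view('scene','j3.png',145,130,115,100,6)
```

```text
t 13.22 tcp [ 0.5341 -0.2946 -0.0272] yaw -3.11 F [-0.9 -0.8  0.1] gap 0.652 | shift cm [0.06 0.01 0.08] norm 0.1 rot [-0.003  0.005  0.002]
```

View pics/j3.png

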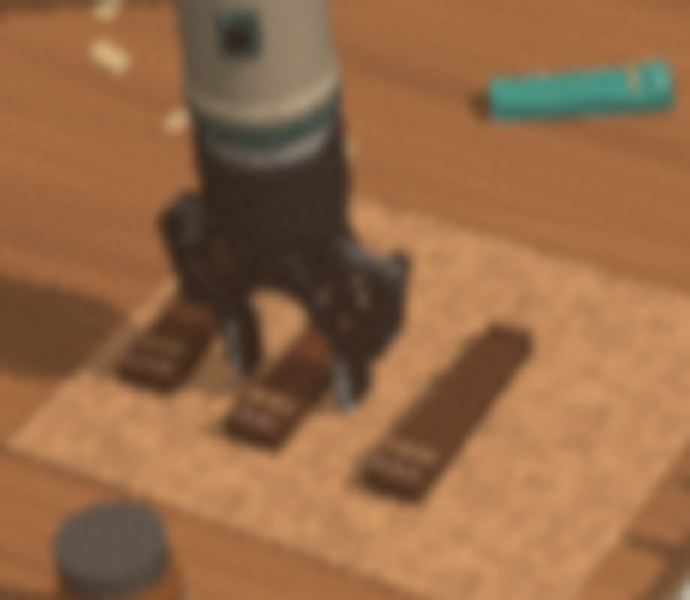

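Straddling tail2; fingers at (240,370) and (347,402) in the crop. Close.

>>> {"op": "drive_tool", "data": {"plan": [0,0,0.1,0,0,0,0,0,0,0,0,0,0,0,0,0,0,0,0,0,0,0,0,0], "grip": -0.6}}

```text
t: 13.78
tcp_pos: [0.535, -0.2947, -0.0272]
tool_rot: [-3.138, 0.006, -3.11]
wrist_force: [-0.4, 0.6, -1.0]
finger_gap: 0.348
```

>>> {"op": "drive_tool", "data": {"plan": [0,0,-3,0,0,0,0,0,-5,0,0,0,0,2,-2,0,0,0.02,0,5,0,0,0,0.02,0,5,0,0,0,0.02]}}

```text
t: 14.4
tcp_pos: [0.5331, -0.1782, 0.0745]
tool_rot: [-3.135, 0.007, 3.102]
wrist_force: [0.2, -0.1, -0.7]
finger_gap: 0.345
```

>>> {"op": "drive_tool", "data": {"plan": [0.2,5.3,0,0,0,0.01,0.2,5.3,0,0,0,0.01,0.2,5.3,0,0,0,0,0.2,5.3,0,0,0,0,0,3,0,0,0,0]}}

```text
t: 15.02
tcp_pos: [0.5382, 0.0729, 0.0729]
tool_rot: [-3.136, 0.009, 3.082]
wrist_force: [0.9, -1.1, -0.5]
finger_gap: 0.345
```

Run:
```python
from h import *
go(turner(0.0015,.028,.06),np.pi+TY)
```

```text
t 15.03 tcp [0.5382 0.0729 0.0729] yaw 3.082 F [ 0.9 -1.1 -0.5] gap 0.345 | shift cm [0.72 4.49 1.26] norm 4.7 rot [-0.006  0.009 -0.011]
```

>>> {"op": "drive_tool", "data": {"plan": [0.5,2.5,0.5,0,0.009,-0.01,0,0.8,0,0,0,0,0,0,0,0,0,0,0,0,0,0,0,0]}}

```text
t: 15.52
tcp_pos: [0.5352, 0.1081, 0.0676]
tool_rot: [-3.136, 0.001, 3.095]
wrist_force: [1.0, -0.4, -0.6]
finger_gap: 0.349
```

Run:
```python
from h import *
go(turner(0.0015,.028,.035),np.pi+TY)
```

```text
t 15.53 tcp [0.5352 0.1081 0.0676] yaw 3.095 F [ 1.  -0.4 -0.6] gap 0.349 | shift cm [0.18 1.01 3.25] norm 3.4 rot [-0.006  0.001  0.002]
```

>>> {"op": "drive_tool", "data": {"plan": [0.15,0.9,1.0,-0.005,0,0,0,0.1,1.8,0,0,0,0,0,0,0,0,0]}}

```text
t: 15.9
tcp_pos: [0.5345, 0.116, 0.0383]
tool_rot: [-3.14, 0.001, 3.09]
wrist_force: [0.0, -0.8, -0.8]
finger_gap: 0.353
```

Run:
```python
from h import *
go(turner(0.0015,.028,.013),np.pi+TY)
view('scene','k1.png',275,165,100,80,8)
```

```text
t 15.9 tcp [0.5345 0.116  0.0383] yaw 3.09 F [ 0.  -0.8 -0.8] gap 0.353 | shift cm [0.08 0.21 2.53] norm 2.5 rot [-0.001  0.001 -0.003]
```

View pics/k1.png

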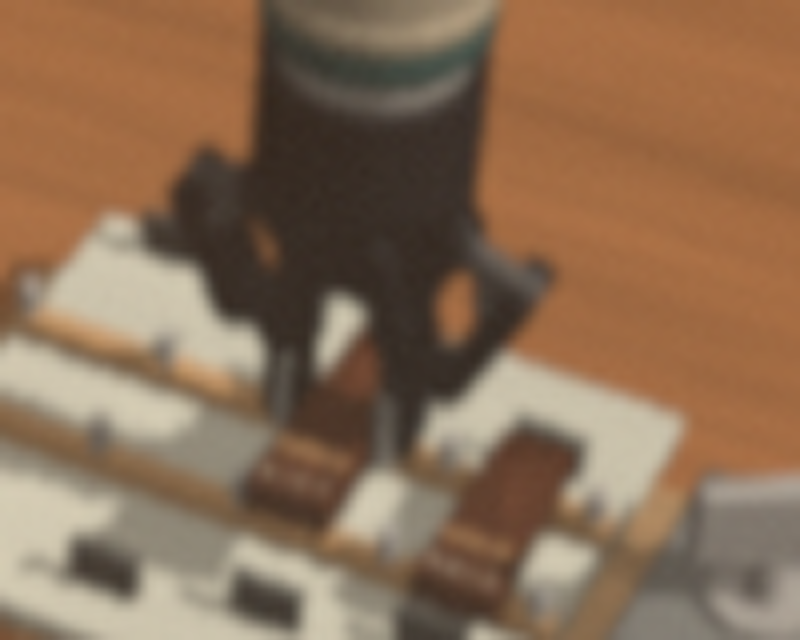

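>>> {"op": "drive_tool", "data": {"plan": [0.05,0.2,1.2,0,0,0,0,0,1.0,0,0,0,0,0,0,0,0,0]}}

```text
t: 16.32
tcp_pos: [0.5354, 0.1181, 0.0161]
tool_rot: [-3.141, 0.004, 3.089]
wrist_force: [-0.2, -0.1, -1.0]
finger_gap: 0.345
```

Run:
```python
from h import *
go(turner(0.0015,.028,.013),np.pi+TY)
view('scene','k2.png',275,165,100,80,8)
```

```text
t 16.32 tcp [0.5354 0.1181 0.0161] yaw 3.089 F [-0.2 -0.1 -1. ] gap 0.345 | shift cm [ 0.15 -0.01  0.31] norm 0.3 rot [-0.     0.004 -0.003]
```

View pics/k2.png

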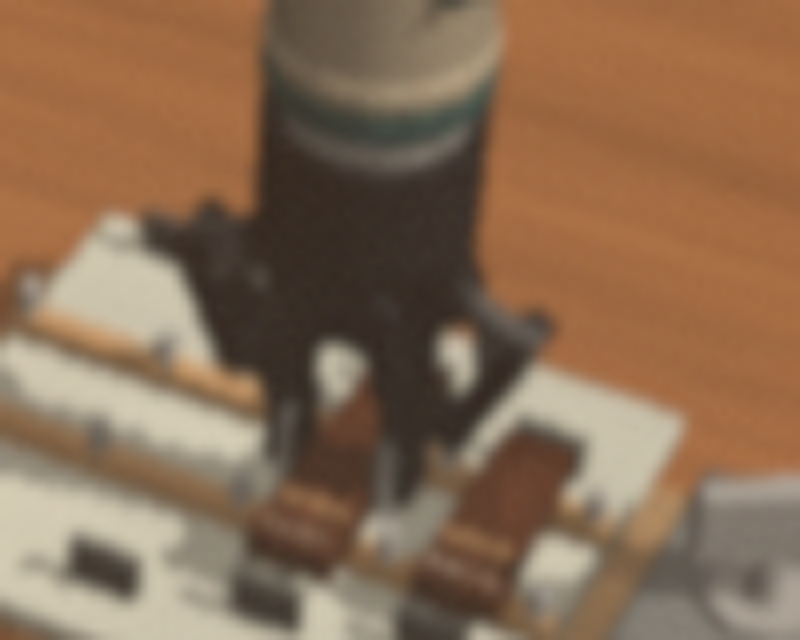

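>>> {"op": "drive_tool", "data": {"plan": [0.15,0,0.3,0,0,0,0,0,0.15,0,0,0,0,0,0,0,0,0]}}

```text
t: 16.75
tcp_pos: [0.5342, 0.1183, 0.0129]
tool_rot: [3.142, 0.005, 3.089]
wrist_force: [-0.2, 0.3, -1.4]
finger_gap: 0.344
```

>>> {"op": "drive_tool", "data": {"plan": [0,0,0,0,0,0,0,0,0,0,0,0,0,0,0,0,0,0], "grip": 0.12}}

```text
t: 17.12
tcp_pos: [0.5348, 0.1185, 0.0131]
tool_rot: [3.141, 0.006, 3.089]
wrist_force: [0.6, -0.6, 0.6]
finger_gap: 0.564
```

>>> {"op": "drive_tool", "data": {"plan": [0,0,-3,0,0,0,0,0,-6,0,0,0,0,0,-4,0,0,0,0,0,0,0,0,0]}}

```text
t: 17.62
tcp_pos: [0.534, 0.1184, 0.1462]
tool_rot: [-3.142, 0.005, 3.089]
wrist_force: [0.5, 0.2, -0.0]
finger_gap: 0.558
```

Run:
```python
from h import *
go(turner(0,.028,.012),np.pi+TY)
view('scene','k4.png',250,175,160,110,5)
```

```text
t 17.62 tcp [0.534  0.1184 0.1462] yaw 3.089 F [ 0.5  0.2 -0. ] gap 0.558 | shift cm [ 0.23 -0.03 13.41] norm 13.4 rot [-0.     0.005 -0.003]
```

View pics/k4.png

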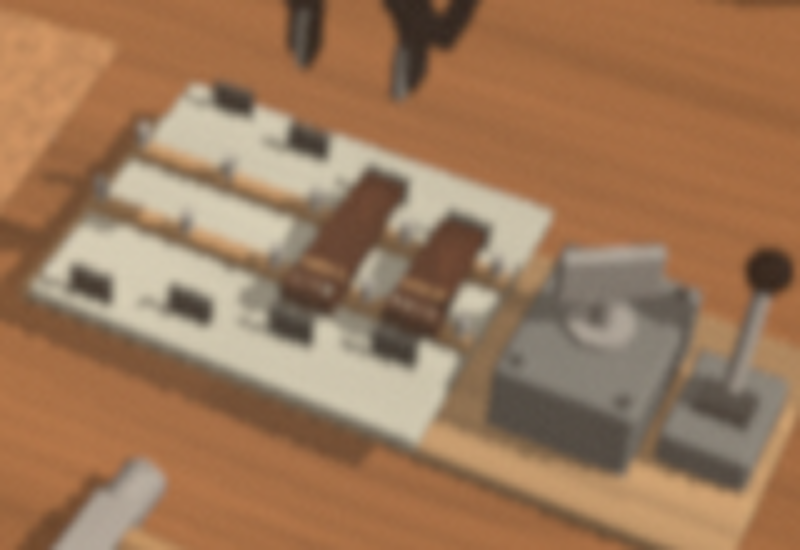

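Tail2 lies in pocket 2 between its stops (385,180)-(290,325) in the crop. Look at the mat for tail3.

Run:
```python
from h import *
mat('b')
```

```text
px [356.5 194.5] mid [ 0.4921 -0.3713  0.017 ] len 0.1557 wid_px 12.9 yaw 0.038
px [374.9 175.4] mid [ 0.5502 -0.427   0.017 ] len 0.046 wid_px 9.8 yaw -0.011
px [302.2 184.5] mid [ 0.5196 -0.2088  0.017 ] len 0.1319 wid_px 11.8 yaw 0.005
```

View pics/mat_b.png

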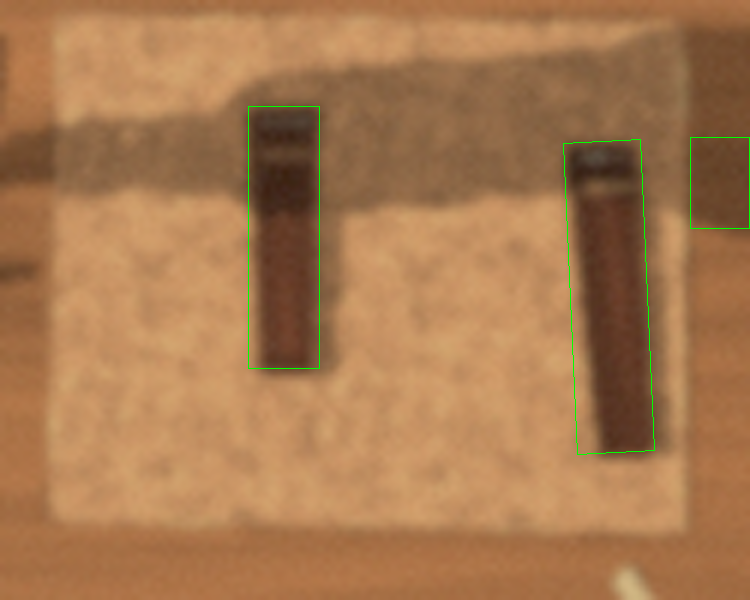

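>>> {"op": "drive_tool", "data": {"plan": [0,-5.5,0,0,0,-0.02,0,-5.5,0,0,0,-0.02,0,-5.5,0,0,0,-0.01,0,-5.5,0,0,0,0,0,-5.5,0,0,0,0], "grip": 0.3}}

```text
t: 18.35
tcp_pos: [0.5233, -0.1565, 0.1346]
tool_rot: [3.139, -0.015, -3.128]
wrist_force: [0.0, 0.3, -0.7]
finger_gap: 0.648
```

>>> {"op": "drive_tool", "data": {"plan": [0,-2.0,2,0,-0.02,0,0,0,4,0,0,0,0,0,1,0,0,0,0,0,0,0,0,0]}}

```text
t: 18.85
tcp_pos: [0.5188, -0.1833, 0.0579]
tool_rot: [3.139, -0.003, -3.139]
wrist_force: [0.3, -0.5, 0.2]
finger_gap: 0.651
```

Run:
```python
from h import *
go([.5235,-.2085,.02],np.pi+.01)
```

```text
t 18.85 tcp [ 0.5188 -0.1833  0.0579] yaw -3.139 F [ 0.3 -0.5  0.2] gap 0.651 | shift cm [-0.47 -2.53  3.78] norm 4.6 rot [ 0.002 -0.003 -0.007]
```

>>> {"op": "drive_tool", "data": {"plan": [-0.4,-1.5,0.8,0,0,-0.007,0,-0.8,1,0,0,0,0,0,0,0,0,0,0,0,0,0,0,0]}}

```text
t: 19.35
tcp_pos: [0.5253, -0.2079, 0.0407]
tool_rot: [3.141, 0.001, -3.13]
wrist_force: [0.6, -0.1, 0.5]
finger_gap: 0.652
```

Run:
```python
from h import *
go([.5235,-.2085,-.012],np.pi+.01)
view('scene','l1.png',165,130,115,100,6)
```

```text
t 19.35 tcp [ 0.5253 -0.2079  0.0407] yaw -3.13 F [ 0.6 -0.1  0.5] gap 0.652 | shift cm [ 0.19 -0.07  5.27] norm 5.3 rot [0.001 0.001 0.002]
```

View pics/l1.png

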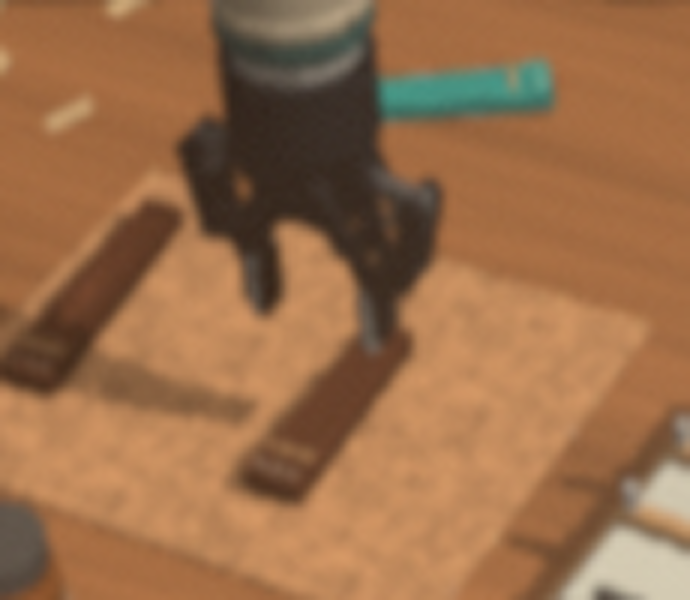

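>>> {"op": "drive_tool", "data": {"plan": [0.15,-0.05,1.8,0,0,0,0,0,1.8,0,0,0,0,0,1.2,0,0,0,0,0,0,0,0,0]}}

```text
t: 19.9
tcp_pos: [0.525, -0.2074, -0.0081]
tool_rot: [3.141, 0.003, -3.128]
wrist_force: [0.1, 0.3, 0.2]
finger_gap: 0.65
```

Run:
```python
from h import *
go([.5235,-.2085,-.0275],np.pi+.01)
view('scene','l2.png',165,130,115,100,6)
```

```text
t 19.9 tcp [ 0.525  -0.2074 -0.0081] yaw -3.128 F [0.1 0.3 0.2] gap 0.65 | shift cm [ 0.16 -0.11  1.94] norm 1.9 rot [0.001 0.003 0.003]
```

View pics/l2.png

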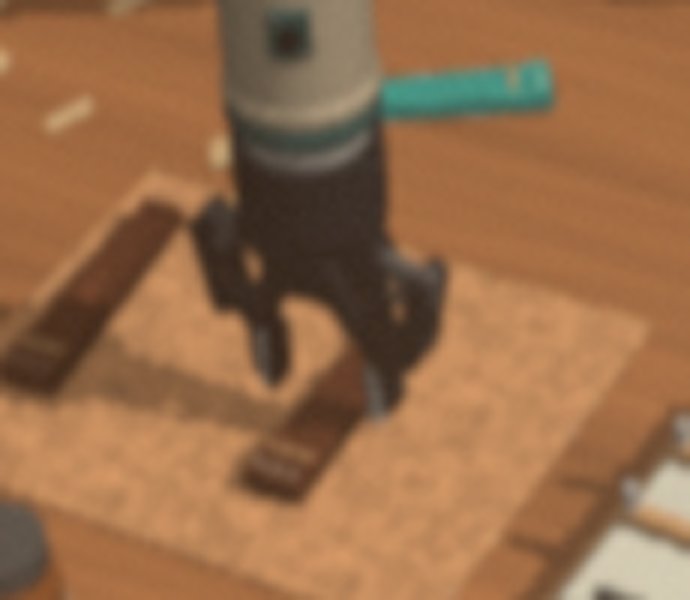

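>>> {"op": "drive_tool", "data": {"plan": [0.15,-0.1,1.0,0,0,0,0,0,0.9,0,0,0,0,0,0,0,0,0,0,0,0,0,0,0]}}

```text
t: 20.45
tcp_pos: [0.5247, -0.209, -0.0272]
tool_rot: [-3.142, 0.006, -3.128]
wrist_force: [0.1, -0.4, 0.4]
finger_gap: 0.65
```

>>> {"op": "drive_tool", "data": {"plan": [0,0,0.05,0,0,0,0,0,0,0,0,0,0,0,0,0,0,0,0,0,0,0,0,0], "grip": -0.6}}

```text
t: 20.95
tcp_pos: [0.5251, -0.2092, -0.0271]
tool_rot: [-3.141, 0.007, -3.128]
wrist_force: [-0.1, 0.5, -1.3]
finger_gap: 0.352
```

>>> {"op": "drive_tool", "data": {"plan": [0,0,-3,0,0,0,0,0,-5,0,0,0,0,2,-2,0,0,0.02,0,5,0,0,0,0.02,0,5,0,0,0,0.02]}}

```text
t: 21.58
tcp_pos: [0.5261, -0.0919, 0.0757]
tool_rot: [-3.139, 0.008, 3.083]
wrist_force: [0.9, 0.7, -0.2]
finger_gap: 0.347
```

>>> {"op": "drive_tool", "data": {"plan": [0,5,0,0,0,0,0,4,0,0,0,0,0,2,0,0,0,0,0,0,0,0,0,0,0,0,0,0,0,0]}}

```text
t: 22.2
tcp_pos: [0.532, 0.0259, 0.0757]
tool_rot: [-3.141, 0.008, 3.09]
wrist_force: [0.1, -0.6, -0.2]
finger_gap: 0.345
```

Run:
```python
from h import *
go(turner(0.0015,-.028,.05),np.pi+TY)
```

```text
t 22.2 tcp [0.532  0.0259 0.0757] yaw 3.09 F [ 0.1 -0.6 -0.2] gap 0.345 | shift cm [0.29 3.62 2.56] norm 4.4 rot [-0.     0.008 -0.002]
```

>>> {"op": "drive_tool", "data": {"plan": [0.2,2.0,0.8,0,0.008,0,0,1.2,1.5,0,0,0,0,0,1,0,0,0,0,0,0,0,0,0]}}

```text
t: 22.7
tcp_pos: [0.5312, 0.0573, 0.0395]
tool_rot: [-3.14, -0.002, 3.086]
wrist_force: [-0.5, -0.9, -0.2]
finger_gap: 0.347
```

Run:
```python
from h import *
go(turner(0.0015,-.028,.035),np.pi+TY)
view('scene','n1.png',255,160,100,80,8)
```

```text
t 22.7 tcp [0.5312 0.0573 0.0395] yaw 3.086 F [-0.5 -0.9 -0.2] gap 0.347 | shift cm [0.03 0.48 0.45] norm 0.7 rot [-0.001 -0.002 -0.006]
```

View pics/n1.png

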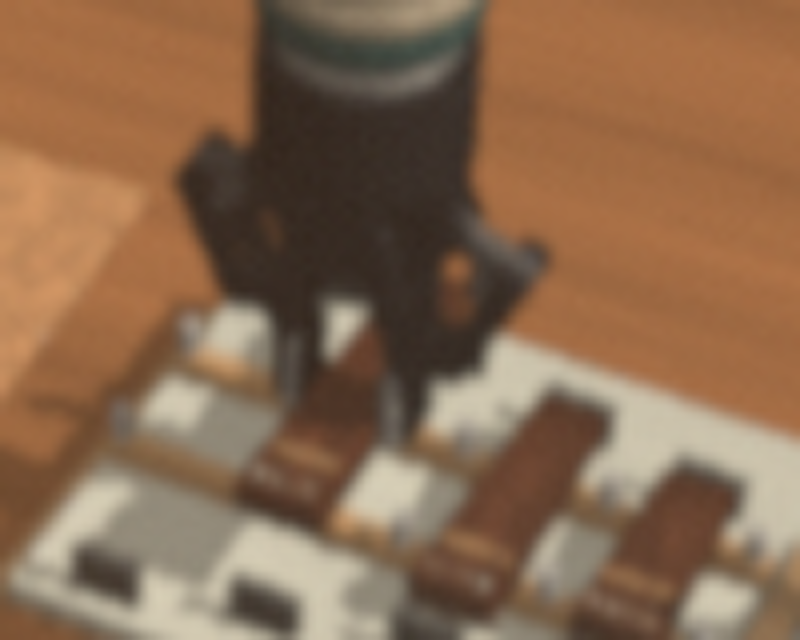

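Good. Nudge +y 0.45, descend to 0.017, then seat.

>>> {"op": "drive_tool", "data": {"plan": [0,0.45,0.5,0,0,-0.005,0,0,1.2,0,0,0,0,0,0.5,0,0,0,0,0,0,0,0,0]}}

```text
t: 23.25
tcp_pos: [0.5321, 0.0612, 0.0167]
tool_rot: [-3.14, -0.0, 3.09]
wrist_force: [-0.3, 0.7, -1.0]
finger_gap: 0.348
```

Run:
```python
from h import *
go(turner(0.0015,-.028,.013),np.pi+TY)
view('scene','n2.png',255,160,100,80,8)
```

```text
t 23.25 tcp [0.5321 0.0612 0.0167] yaw 3.09 F [-0.3  0.7 -1. ] gap 0.348 | shift cm [0.11 0.1  0.37] norm 0.4 rot [-0.002 -0.    -0.002]
```

View pics/n2.png

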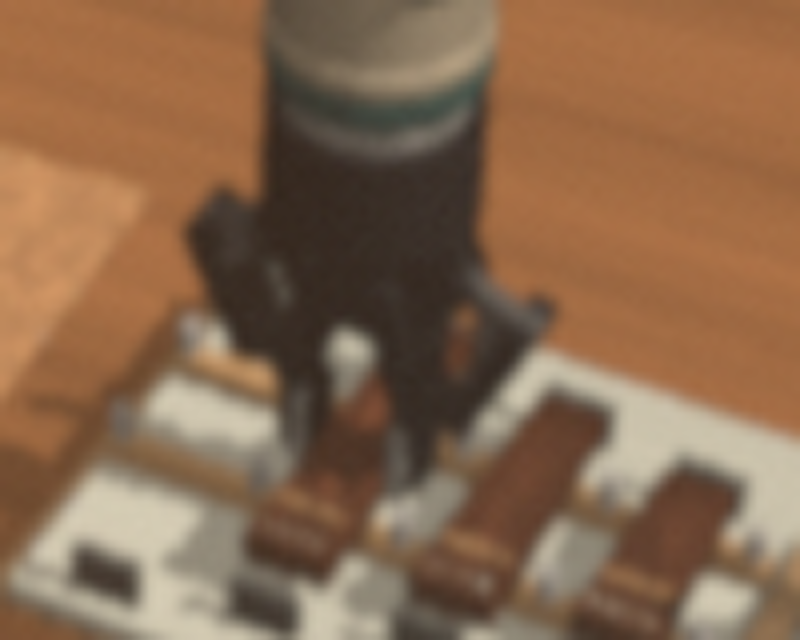

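>>> {"op": "drive_tool", "data": {"plan": [0.1,0.1,0.3,0,0,0,0,0,0.2,0,0,0,0,0,0,0,0,0]}}

```text
t: 23.68
tcp_pos: [0.5315, 0.0623, 0.0129]
tool_rot: [-3.141, 0.001, 3.09]
wrist_force: [-0.8, -0.1, -1.1]
finger_gap: 0.346
```

>>> {"op": "drive_tool", "data": {"plan": [0,0,0,0,0,0,0,0,0,0,0,0,0,0,0,0,0,0], "grip": 0.12}}

```text
t: 24.05
tcp_pos: [0.5319, 0.0624, 0.0131]
tool_rot: [-3.141, 0.002, 3.09]
wrist_force: [-0.5, -0.6, 0.2]
finger_gap: 0.558
```

>>> {"op": "drive_tool", "data": {"plan": [0,0,-3,0,0,0,0,0,-6,0,0,0,0,0,-4,0,0,0,0,0,0,0,0,0]}}

```text
t: 24.55
tcp_pos: [0.5316, 0.0624, 0.146]
tool_rot: [-3.14, 0.0, 3.09]
wrist_force: [0.5, 0.3, -0.3]
finger_gap: 0.559
```

Run:
```python
from h import *
go(turner(0,-.028,.012),np.pi+TY)
view('scene','n4.png',250,175,160,110,5)
mat('c')
```

```text
t 24.55 tcp [0.5316 0.0624 0.146 ] yaw 3.09 F [ 0.5  0.3 -0.3] gap 0.559 | shift cm [ 2.00e-01 -1.00e-02  1.34e+01] norm 13.4 rot [-0.001  0.    -0.003]
px [356.4 194.5] mid [ 0.4921 -0.3711  0.017 ] len 0.1557 wid_px 12.8 yaw 0.041
px [374.9 171.6] mid [ 0.5618 -0.4271  0.017 ] len 0.0296 wid_px 7.8 yaw -1.555
```

View pics/n4.png

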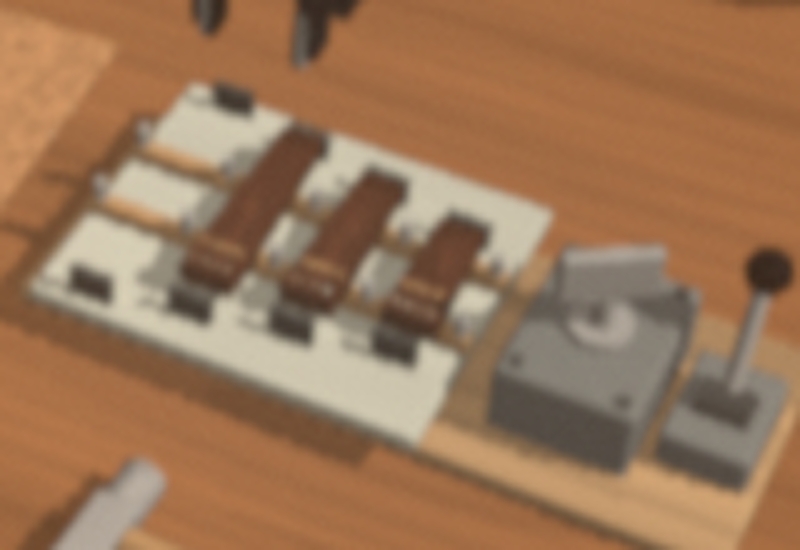

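View pics/mat_c.png

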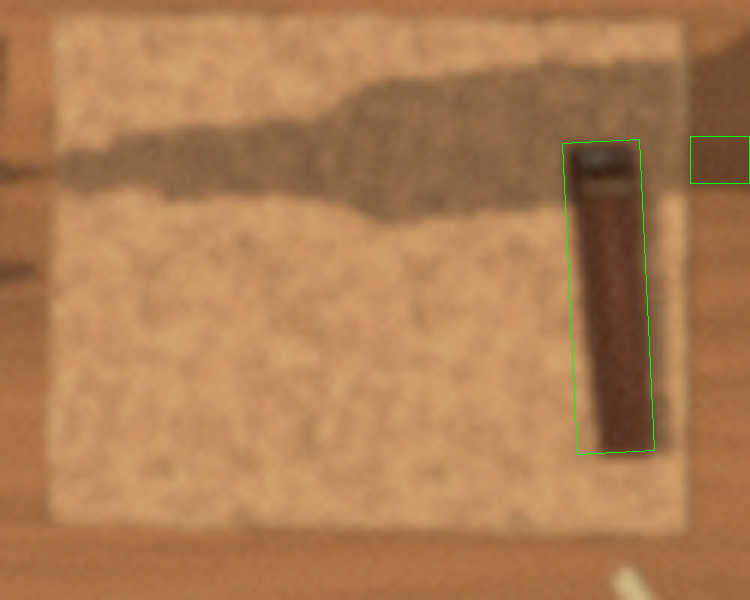

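>>> {"op": "drive_tool", "data": {"plan": [0.2,-5.5,0,0,0,-0.03,0.2,-5.5,0,0,0,-0.03,0.2,-5.5,0,0,0,-0.03,0.2,-5.5,0,0,0,-0.02,0.2,-5.5,0,0,0,-0.01], "grip": 0.3}}

```text
t: 25.28
tcp_pos: [0.5187, -0.2115, 0.1343]
tool_rot: [3.136, -0.019, -3.055]
wrist_force: [1.0, 0.1, -0.7]
finger_gap: 0.649
```

>>> {"op": "drive_tool", "data": {"plan": [0.2,-5.5,0,0,0,0,0.2,-3.5,0,0,-0.02,0,0,-2,2,0,0,0,0,0,3,0,0,0,0,0,0,0,0,0]}}

```text
t: 25.9
tcp_pos: [0.5159, -0.3291, 0.0722]
tool_rot: [3.13, -0.012, -3.065]
wrist_force: [-1.0, 0.5, 0.4]
finger_gap: 0.65
```

Run:
```python
from h import *
go([.495,-.3725,.04],np.pi+.075)
print(arm.state()['joints'].round(2))
```

```text
t 25.9 tcp [ 0.5159 -0.3291  0.0722] yaw -3.065 F [-1.   0.5  0.4] gap 0.65 | shift cm [ 2.38 -4.2   3.2 ] norm 5.8 rot [ 0.012 -0.012  0.001]
[ 0.45  0.74  0.13  1.72 -0.14  0.7   2.29]
```

>>> {"op": "drive_tool", "data": {"plan": [1.0,-2.0,0.5,0.01,-0.01,0,1.0,-1.5,1,0,0,0,0.2,-0.4,1,0,0,0,0,0,0,0,0,0,0,0,0,0,0,0]}}

```text
t: 26.52
tcp_pos: [0.4958, -0.3732, 0.0467]
tool_rot: [-3.141, -0.001, -3.066]
wrist_force: [0.2, -1.1, -0.2]
finger_gap: 0.649
```

Run:
```python
from h import *
go([.495,-.3725,-.01],np.pi+.075)
view('scene','o1.png',125,120,115,100,6)
```

```text
t 26.52 tcp [ 0.4958 -0.3732  0.0467] yaw -3.066 F [ 0.2 -1.1 -0.2] gap 0.649 | shift cm [0.07 0.08 5.67] norm 5.7 rot [-0.    -0.001  0.001]
```

View pics/o1.png

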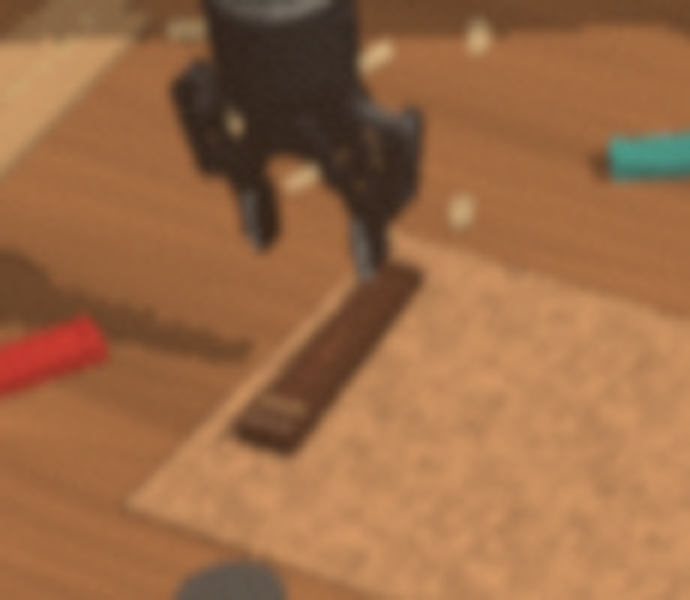

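>>> {"op": "drive_tool", "data": {"plan": [0,0.05,1.8,0,0,0,0,0,1.8,0,0,0,0,0,1.6,0,0,0,0,0,0,0,0,0]}}

```text
t: 27.08
tcp_pos: [0.4964, -0.3705, -0.0096]
tool_rot: [3.14, -0.001, -3.063]
wrist_force: [-0.7, -0.3, 0.6]
finger_gap: 0.649
```

Run:
```python
from h import *
go([.495,-.3725,-.0275],np.pi+.075)
view('scene','o2.png',125,120,115,100,6)
```

```text
t 27.07 tcp [ 0.4964 -0.3705 -0.0096] yaw -3.063 F [-0.7 -0.3  0.6] gap 0.649 | shift cm [ 0.15 -0.19  1.79] norm 1.8 rot [ 0.001 -0.001  0.004]
```

View pics/o2.png

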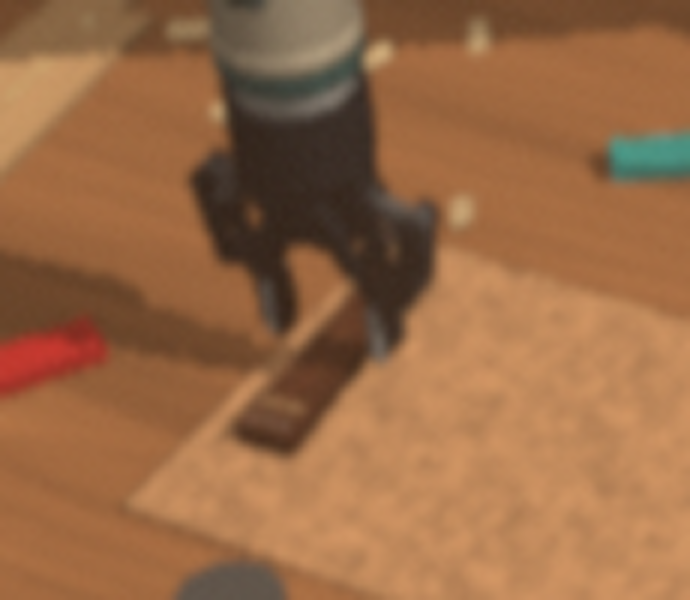

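>>> {"op": "drive_tool", "data": {"plan": [0.15,-0.15,1.0,0,0,0,0,0,0.8,0,0,0,0,0,0,0,0,0,0,0,0,0,0,0]}}

```text
t: 27.62
tcp_pos: [0.496, -0.3736, -0.0272]
tool_rot: [-3.141, 0.001, -3.063]
wrist_force: [-0.1, 0.4, 0.6]
finger_gap: 0.652
```

>>> {"op": "drive_tool", "data": {"plan": [0,0,0,0,0,0,0,0,0,0,0,0,0,0,0,0,0,0,0,0,0,0,0,0], "grip": -0.6}}

```text
t: 28.12
tcp_pos: [0.4965, -0.3737, -0.0264]
tool_rot: [-3.14, 0.002, -3.063]
wrist_force: [-0.4, 0.4, -1.4]
finger_gap: 0.341
```

>>> {"op": "drive_tool", "data": {"plan": [0,0,-3,0,0,0,0,0,-5,0,0,0,-1,2,-2,0,0,0.03,-1,5,0,0,0,0.03,-1,5,0,0,0,0.03]}}

```text
t: 28.75
tcp_pos: [0.5206, -0.2555, 0.0761]
tool_rot: [-3.137, 0.003, 3.117]
wrist_force: [2.0, 0.6, -1.2]
finger_gap: 0.349
```

>>> {"op": "drive_tool", "data": {"plan": [0,5,0,0,0,0.02,0,5,0,0,0,0,0,5,0,0,0,0,0,2,0,0,0,0,0,0,0,0,0,0]}}

```text
t: 29.38
tcp_pos: [0.5282, -0.0742, 0.0756]
tool_rot: [-3.14, 0.004, 3.105]
wrist_force: [-0.4, -0.4, 0.3]
finger_gap: 0.351
```

Run:
```python
from h import *
go(turner(0.0015,-.084,.05),np.pi+TY)
```

```text
t 29.38 tcp [ 0.5282 -0.0742  0.0756] yaw 3.105 F [-0.4 -0.4  0.3] gap 0.351 | shift cm [0.28 8.04 2.55] norm 8.4 rot [-0.001  0.004  0.012]
```

>>> {"op": "drive_tool", "data": {"plan": [0.2,4.0,0,0,0,0.012,0,2.5,1,0,0,0,0,0.5,1,0,0,0,0,0,0,0,0,0,0,0,0,0,0,0]}}

```text
t: 30.0
tcp_pos: [0.5306, -0.0124, 0.0553]
tool_rot: [-3.135, 0.007, 3.082]
wrist_force: [0.5, -0.3, -0.3]
finger_gap: 0.347
```

Run:
```python
from h import *
go(turner(0.0015,-.084,.035),np.pi+TY)
view('scene','q1.png',240,150,100,80,8)
```

```text
t 30.0 tcp [ 0.5306 -0.0124  0.0553] yaw 3.082 F [ 0.5 -0.3 -0.3] gap 0.347 | shift cm [0.34 1.86 2.01] norm 2.8 rot [-0.007  0.007 -0.011]
```

View pics/q1.png

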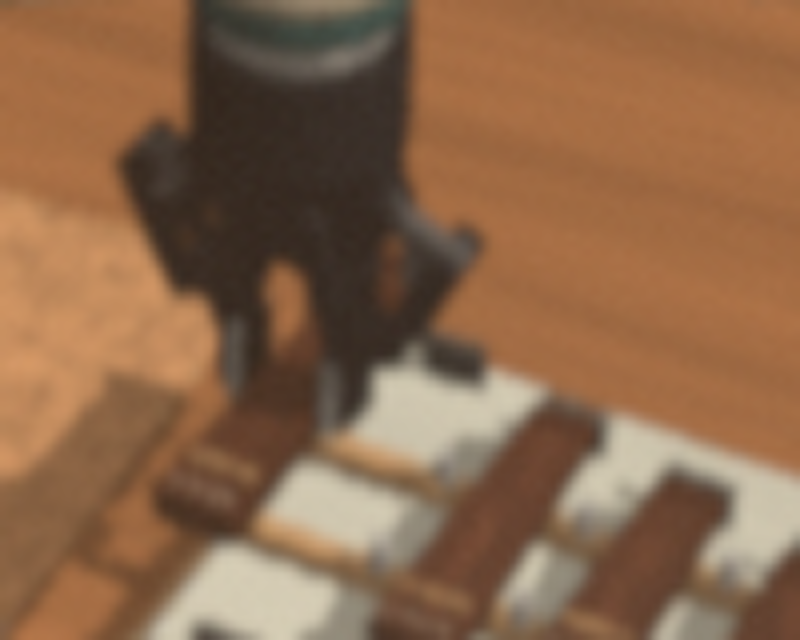

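>>> {"op": "drive_tool", "data": {"plan": [0.2,1.2,0.3,-0.006,0.007,-0.01,0,0.5,0.5,0,0,0,0,0,0.5,0,0,0,0,0,0,0,0,0]}}

```text
t: 30.55
tcp_pos: [0.5297, 0.0044, 0.0417]
tool_rot: [-3.141, 0.0, 3.091]
wrist_force: [0.0, 0.1, -0.5]
finger_gap: 0.352
```

Run:
```python
from h import *
go(turner(0.0015,-.084,.018),np.pi+TY)
view('scene','q2.png',240,160,100,80,8)
```

```text
t 30.55 tcp [0.5297 0.0044 0.0417] yaw 3.091 F [ 0.   0.1 -0.5] gap 0.352 | shift cm [0.14 0.18 2.37] norm 2.4 rot [-0.001  0.    -0.002]
```

View pics/q2.png

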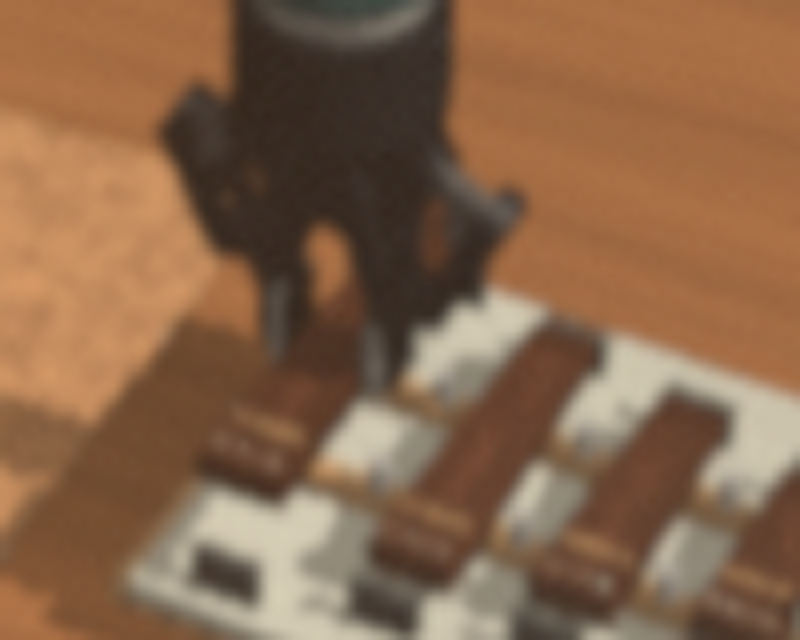

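>>> {"op": "drive_tool", "data": {"plan": [0.1,0.2,1.0,0,0,0,0,0,1.2,0,0,0,0,0,0.2,0,0,0,0,0,0,0,0,0]}}

```text
t: 31.1
tcp_pos: [0.5287, 0.0063, 0.0158]
tool_rot: [-3.141, 0.0, 3.09]
wrist_force: [-0.9, 0.2, -0.5]
finger_gap: 0.346
```

Run:
```python
from h import *
go(turner(0.0015,-.084,.013),np.pi+TY)
view('scene','q3.png',240,160,100,80,8)
```

```text
t 31.1 tcp [0.5287 0.0063 0.0158] yaw 3.09 F [-0.9  0.2 -0.5] gap 0.346 | shift cm [ 0.03 -0.01  0.28] norm 0.3 rot [-0.001  0.    -0.002]
```

View pics/q3.png

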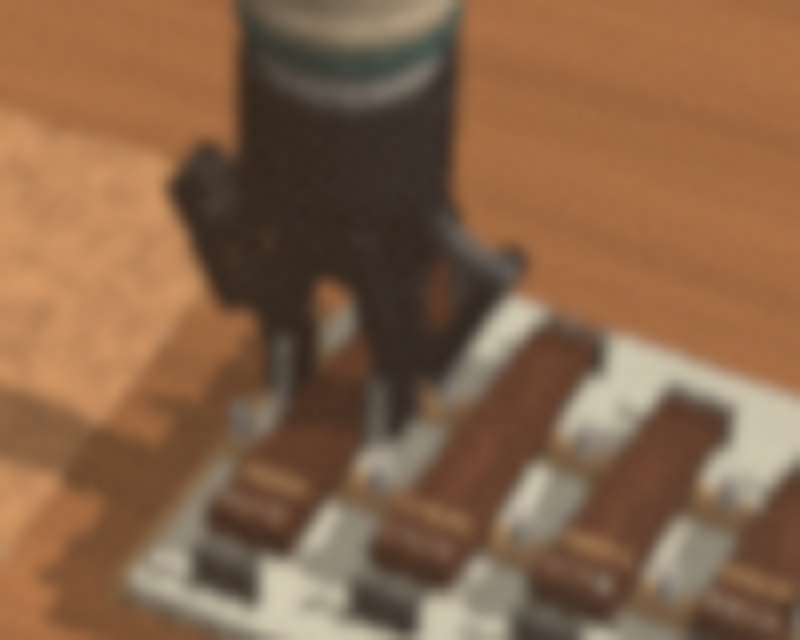

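>>> {"op": "drive_tool", "data": {"plan": [0,0,0.3,0,0,0,0,0,0.15,0,0,0,0,0,0,0,0,0]}}

```text
t: 31.52
tcp_pos: [0.5295, 0.0062, 0.0139]
tool_rot: [3.141, 0.003, 3.09]
wrist_force: [-0.3, -0.3, -1.7]
finger_gap: 0.347
```

>>> {"op": "drive_tool", "data": {"plan": [0,0,0,0,0,0,0,0,0,0,0,0,0,0,0,0,0,0], "grip": 0.12}}

```text
t: 31.9
tcp_pos: [0.53, 0.0062, 0.0139]
tool_rot: [3.141, 0.003, 3.09]
wrist_force: [-1.1, 0.2, 0.0]
finger_gap: 0.56
```

>>> {"op": "drive_tool", "data": {"plan": [0,0,-3,0,0,0,0,0,-6,0,0,0,0,0,-4,0,0,0,0,0,0,0,0,0]}}

```text
t: 32.4
tcp_pos: [0.5293, 0.0062, 0.1464]
tool_rot: [-3.141, 0.001, 3.09]
wrist_force: [1.1, -0.3, -0.1]
finger_gap: 0.561
```

Run:
```python
from h import *
go(turner(0,-.028,.012),np.pi+TY)
view('scene','q4.png',250,175,160,110,5)
```

```text
t 32.4 tcp [0.5293 0.0062 0.1464] yaw 3.09 F [ 1.1 -0.3 -0.1] gap 0.561 | shift cm [ 0.27  5.61 13.44] norm 14.6 rot [-0.     0.001 -0.003]
```

View pics/q4.png

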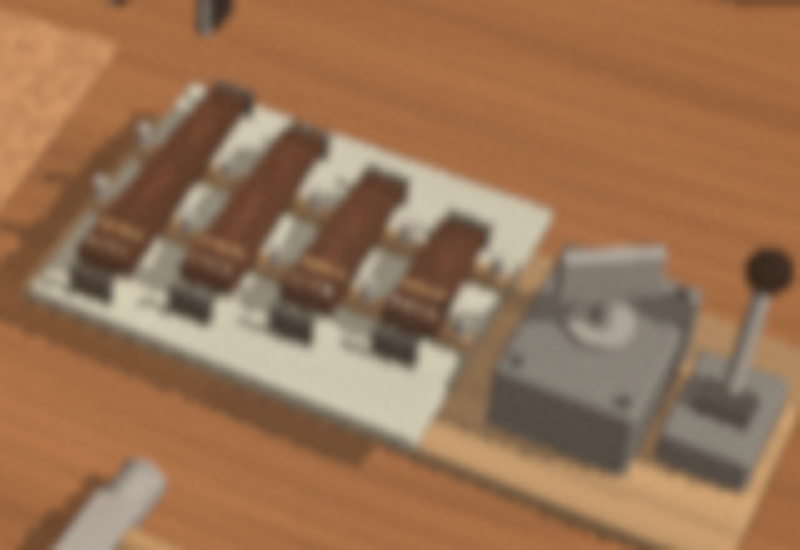

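Run:
```python
from h import *
T=lambda X,Y:((X+.5)/5-.5+100,(Y+.5)/5-.5+135)
a=onz('top',*T(135,210),.117);b=onz('top',*T(218,156),.117);print(a,b,(a+b)/2,np.linalg.norm(a-b),np.arctan2(*(b-a)[1::-1]))
print('nominal axis',turner(0,.18,0))
view('top','r0.png',95,135,165,90,4.8)
view('scene','r1.png',350,200,80,70,9)
go([.5395,.269,.14],2.147)
```

```text
[0.52143359 0.29057205 0.117     ] [0.55263003 0.24537261 0.117     ] [0.53703181 0.26797233 0.117     ] 0.05492000439583978 -0.966681097732756
nominal axis [0.53981647 0.26998395 0.        ]
t 32.55 tcp [0.5264 0.0063 0.1429] yaw 3.09 F [-0.8  0.5 -0.3] gap 0.562 | shift cm [ 0.04 26.3   0.27] norm 26.3 rot [-0.004 -0.005  0.943]
```

View pics/r0.png

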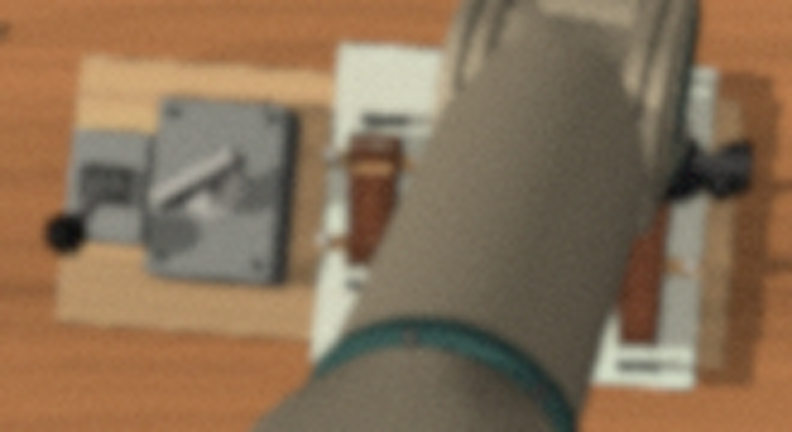

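View pics/r1.png

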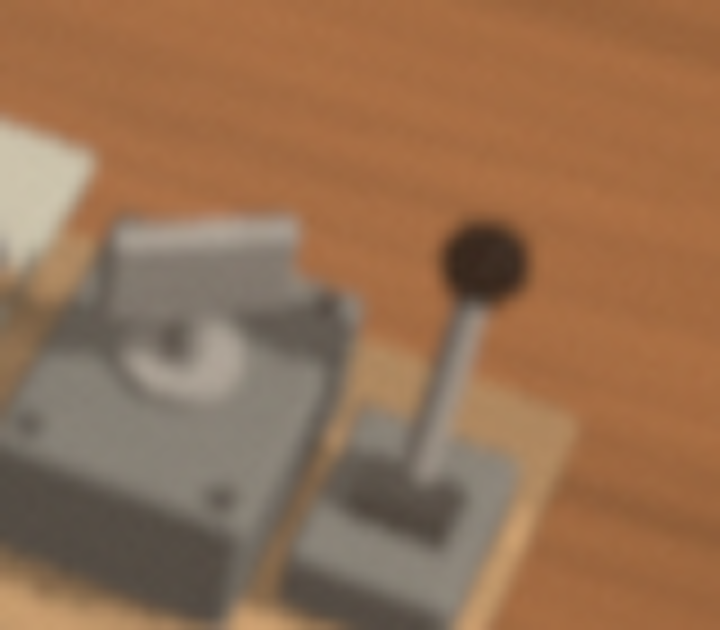

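>>> {"op": "drive_tool", "data": {"plan": [-0.2,5,0,0,0,0,-0.2,5,0,0,0,0,-0.2,5,0,0,0,0,-0.2,5,0,0,0,0,0,3,0,0,0,0], "grip": 0.2}}

```text
t: 33.17
tcp_pos: [0.543, 0.2362, 0.1328]
tool_rot: [-3.133, -0.02, 3.081]
wrist_force: [1.2, -0.6, 0.4]
finger_gap: 0.603
```

>>> {"op": "drive_tool", "data": {"plan": [0,0,0,0,0,0.18,0,0,0,0,0,0.18,0,0,0,0,0,0.18,0,0,0,0,0,0.18,0,0,0,0,0,0.1]}}

```text
t: 33.8
tcp_pos: [0.536, 0.2384, 0.1214]
tool_rot: [-3.103, -0.011, 2.24]
wrist_force: [0.2, 0.1, -0.0]
finger_gap: 0.598
```

>>> {"op": "drive_tool", "data": {"plan": [0,0,0,0,0,0.03,0,0,0,0,0,0]}}

```text
t: 34.05
tcp_pos: [0.5342, 0.2376, 0.1183]
tool_rot: [-3.097, -0.01, 2.21]
wrist_force: [0.1, 1.5, 0.4]
finger_gap: 0.605
```

Run:
```python
from h import *
go([.540,.2695,.11],2.16)
print(arm.state()['joints'].round(2))
```

```text
t 34.05 tcp [0.5342 0.2376 0.1183] yaw 2.21 F [0.1 1.5 0.4] gap 0.605 | shift cm [2.21 2.4  0.75] norm 3.3 rot [-0.045 -0.009  0.051]
[-0.79  0.72  0.54  1.75 -0.46  0.85  0.6 ]
```

>>> {"op": "drive_tool", "data": {"plan": [1.0,1.2,0,-0.045,-0.009,0.05,1.0,1.0,0,0,0,0,0,0,0,0,0,0,0,0,0,0,0,0]}}

```text
t: 34.55
tcp_pos: [0.5408, 0.2666, 0.1167]
tool_rot: [-3.139, 0.0, 2.164]
wrist_force: [0.6, 0.3, 0.1]
finger_gap: 0.597
```

Run:
```python
from h import *
go([.540,.2695,.09],2.16)
view('scene','s1.png',340,150,90,95,6.3)
```

```text
t 34.55 tcp [0.5408 0.2666 0.1167] yaw 2.164 F [0.6 0.3 0.1] gap 0.597 | shift cm [0.28 0.1  2.67] norm 2.7 rot [-0.002  0.     0.004]
```

View pics/s1.png

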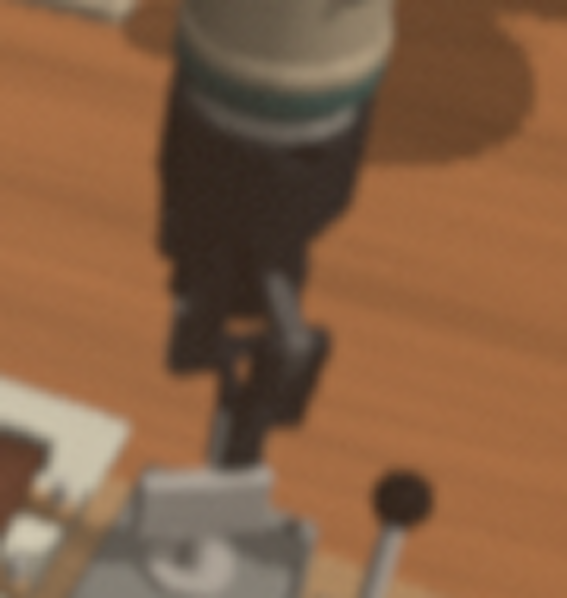

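Run:
```python
from h import *
f=lambda p:(proj('scene',p)-[340,150])*6.3
print('leaf mid',f([.540,.2695,.117]), f([.537,.268,.117]))
p=np.array([.5408,.2666,.1167]); y=np.array([.829,.559,0]);x=np.array([-.559,.829,0])
for s in(1,-1):
  for k in(-.011,.011): print(s,k,f(p+y*.033*s+x*k+[0,0,.033]), f(p+y*.033*s+x*k+[0,0,.045]))
```

```text
leaf mid [205.75862517 473.02824906] [204.4008176  467.30742668]
1 -0.011 [206.52848401 474.78529184] [210.50525613 453.38537281]
1 0.011 [260.06043877 469.15455187] [264.3702077  447.74832572]
-1 -0.011 [159.39000414 363.34979635] [162.92880461 342.08299762]
-1 0.011 [210.96777596 358.0769601 ] [214.81564721 336.80609492]
```

>>> {"op": "drive_tool", "data": {"plan": [0.2,0.1,1.5,0,0,0,0.1,0,1.5,0,0,0,0,0,0,0,0,0]}}

```text
t: 34.98
tcp_pos: [0.5395, 0.269, 0.084]
tool_rot: [-3.138, -0.0, 2.163]
wrist_force: [-0.1, 0.4, 0.1]
finger_gap: 0.598
```

Run:
```python
from h import *
go([.540,.2695,.058],2.16)
view('scene','s2.png',340,150,90,95,6.3)
```

```text
t 34.98 tcp [0.5395 0.269  0.084 ] yaw 2.163 F [-0.1  0.4  0.1] gap 0.598 | shift cm [0.01 0.08 2.6 ] norm 2.6 rot [-0.004 -0.     0.003]
```

View pics/s2.png

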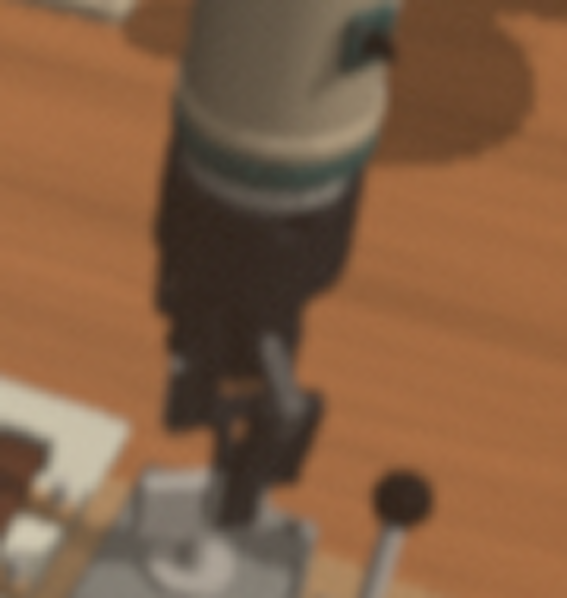

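>>> {"op": "drive_tool", "data": {"plan": [0,0.05,1.2,0,0,0,0,0,1.0,0,0,0,0,0,0,0,0,0]}}

```text
t: 35.4
tcp_pos: [0.5407, 0.2692, 0.0613]
tool_rot: [-3.139, 0.0, 2.163]
wrist_force: [0.2, -0.0, -0.0]
finger_gap: 0.601
```

>>> {"op": "drive_tool", "data": {"plan": [0,0,0.2,0,0,0,0,0,0,0,0,0,0,0,0,0,0,0,0,0,0,0,0,0], "grip": -1, "newtons": 60}}

```text
t: 35.9
tcp_pos: [0.5387, 0.2674, 0.0595]
tool_rot: [-3.135, -0.0, 2.161]
wrist_force: [1.0, 1.1, -4.2]
finger_gap: 0.105
```

>>> {"op": "drive_tool", "data": {"plan": [0,0,0,0,0,0.15,0,0,0,0,0,0.15,0,0,0,0,0,0.15,0,0,0,0,0,0.15,0,0,0,0,0,0.15]}}

```text
t: 36.52
tcp_pos: [0.5376, 0.2672, 0.0595]
tool_rot: [-3.135, 0.004, 1.391]
wrist_force: [-1.7, -1.2, -1.8]
finger_gap: 0.102
```

Run:
```python
from h import *
go([.540,.2695,.058],2.16-.75); s=arm.state(); print(s['joints'].round(2),s['ft_torque'].round(2))
view('scene','s3.png',340,150,90,95,6.3)
```

```text
t 36.52 tcp [0.5376 0.2672 0.0595] yaw 1.391 F [-1.7 -1.2 -1.8] gap 0.102 | shift cm [0.27 0.19 0.15] norm 0.4 rot [-0.006  0.004 -0.019]
[-0.91  0.86  0.7   1.78 -0.75  0.8  -0.01] [-0.16  0.03  0.17]
```

View pics/s3.png

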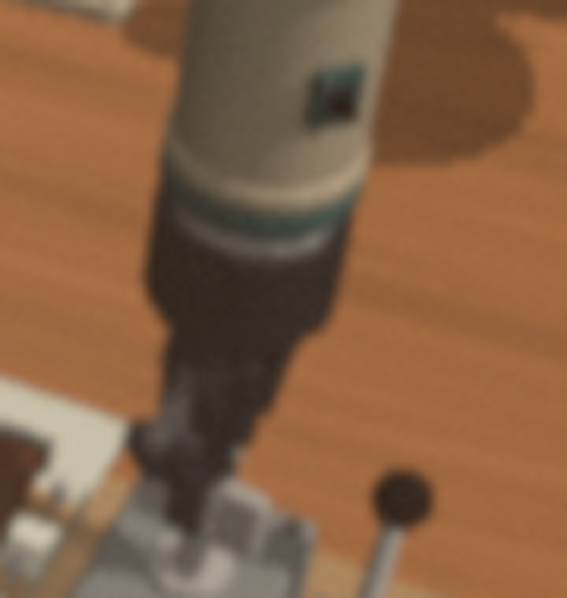

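>>> {"op": "drive_tool", "data": {"plan": [0,0,0,0,0,0.15,0,0,0,0,0,0.15,0,0,0,0,0,0.1,0,0,0,0,0,0]}}

```text
t: 37.08
tcp_pos: [0.537, 0.2674, 0.0595]
tool_rot: [-3.138, 0.008, 0.985]
wrist_force: [-1.4, -1.0, -0.1]
finger_gap: 0.107
```

Run:
```python
from h import *
go([.540,.2695,.058],1); s=arm.state(); print(s['joints'].round(2),s['ft_torque'].round(2))
```

```text
t 37.08 tcp [0.537  0.2674 0.0595] yaw 0.985 F [-1.4 -1.  -0.1] gap 0.107 | shift cm [0.34 0.13 0.15] norm 0.4 rot [-0.004  0.008 -0.015]
[-0.97  0.9   0.8   1.78 -0.84  0.85 -0.34] [-0.07  0.   -0.06]
```

>>> {"op": "drive_tool", "data": {"plan": [0,0,0,0,0,0,0,0,0,0,0,0,0,0,0,0,0,0,0,0,-3,0,0,0,0,0,-2.5,0,0,0], "grip": 0.2}}

```text
t: 37.7
tcp_pos: [0.5372, 0.2682, 0.1145]
tool_rot: [-3.136, 0.008, 0.992]
wrist_force: [-0.1, -0.7, -0.0]
finger_gap: 0.6
```

>>> {"op": "drive_tool", "data": {"plan": [0,0,0,0,0,-0.18,0,0,0,0,0,-0.18,0,0,0,0,0,-0.18,0,0,0,0,0,-0.18,0,0,0,0,0,-0.18]}}

```text
t: 38.33
tcp_pos: [0.5396, 0.2688, 0.1175]
tool_rot: [-3.138, 0.001, 1.924]
wrist_force: [0.2, -0.8, -0.0]
finger_gap: 0.6
```

>>> {"op": "drive_tool", "data": {"plan": [0,0,0,0,0,-0.18,0,0,0,0,0,-0.18,0,0,0,0,0,-0.18,0,0,0,0,0,-0.18,0,0,0,0,0,-0.18]}}

```text
t: 38.95
tcp_pos: [0.5407, 0.2685, 0.1186]
tool_rot: [-3.14, -0.0, 2.856]
wrist_force: [0.3, -0.1, -0.3]
finger_gap: 0.595
```

Run:
```python
from h import *
go([.538,.268,.11],.985+np.pi); s=arm.state(); print(s['joints'].round(2),s['ft_torque'].round(2))
```

```text
t 38.95 tcp [0.5407 0.2685 0.1186] yaw 2.856 F [ 0.3 -0.1 -0.3] gap 0.595 | shift cm [ 0.24 -0.12  0.86] norm 0.9 rot [-1.00e-03 -1.00e-03 -1.27e+00]
[-0.73  0.69  0.36  1.74 -0.32  0.78  1.07] [-0.02  0.   -0.03]
```

>>> {"op": "drive_tool", "data": {"plan": [0,0,0,0,0,-0.18,0,0,0,0,0,-0.18,0,0,0,0,0,-0.18,0,0,0,0,0,-0.18,0,0,0,0,0,-0.18]}}

```text
t: 39.58
tcp_pos: [0.5421, 0.2675, 0.1196]
tool_rot: [-3.14, 0.002, -2.495]
wrist_force: [-0.6, -0.7, 0.1]
finger_gap: 0.597
```

>>> {"op": "drive_tool", "data": {"plan": [0,0,0,0,0,-0.16,0,0,0,0,0,-0.14,0,0,0,0,0,0,0,0,0,0,0,0]}}

```text
t: 40.08
tcp_pos: [0.5431, 0.2664, 0.1202]
tool_rot: [-3.138, 0.002, -2.189]
wrist_force: [-0.3, 0.4, 0.5]
finger_gap: 0.603
```

Run:
```python
from h import *
go([.538,.268,.0595],.985+np.pi); s=arm.state(); print(s['joints'].round(2),s['ft_torque'].round(2))
view('scene','s4.png',340,150,90,95,6.3)
```

```text
t 40.08 tcp [0.5431 0.2664 0.1202] yaw -2.189 F [-0.3  0.4  0.5] gap 0.603 | shift cm [0.18 0.53 6.07] norm 6.1 rot [-0.003  0.002 -0.032]
[-0.51  0.66  0.01  1.73 -0.    0.75  2.02] [-0.01 -0.01 -0.03]
```

View pics/s4.png

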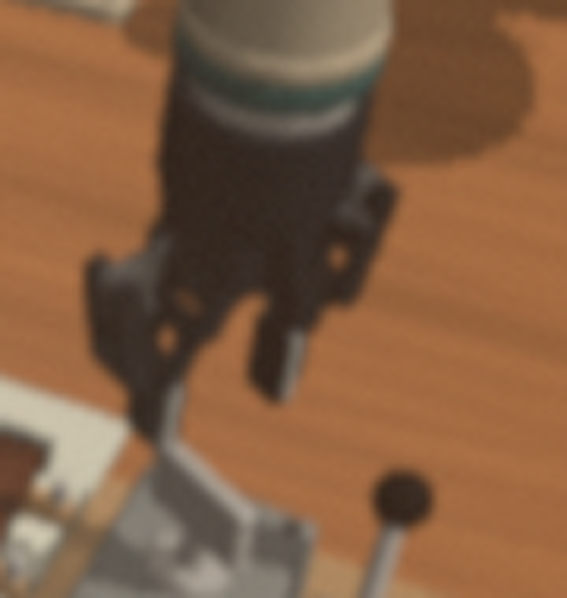

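>>> {"op": "drive_tool", "data": {"plan": [0.15,0.5,1.5,0,0,-0.03,0,0,2,0,0,0,0,0,1,0,0,0,0,0,0,0,0,0]}}

```text
t: 40.62
tcp_pos: [0.5364, 0.2685, 0.0717]
tool_rot: [-3.139, 0.0, -2.156]
wrist_force: [0.2, 0.3, 0.6]
finger_gap: 0.598
```

Run:
```python
from h import *
go([.538,.268,.0595],.985+np.pi)
view('scene','s5.png',340,150,90,95,6.3)
```

```text
t 40.62 tcp [0.5364 0.2685 0.0717] yaw -2.156 F [0.2 0.3 0.6] gap 0.598 | shift cm [-0.04 -0.16  1.22] norm 1.2 rot [-0.003  0.     0.001]
```

View pics/s5.png

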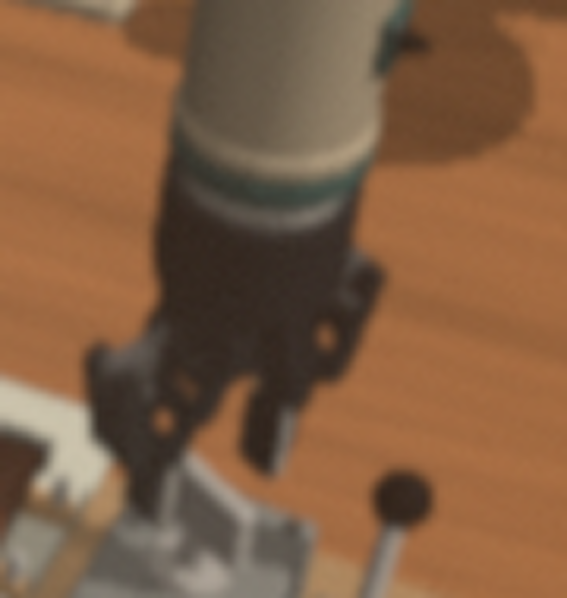

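>>> {"op": "drive_tool", "data": {"plan": [0,-0.1,1.2,0,0,0,0,0,0,0,0,0]}}

```text
t: 40.92
tcp_pos: [0.5382, 0.2684, 0.0601]
tool_rot: [-3.138, 0.002, -2.156]
wrist_force: [0.1, -0.9, -0.4]
finger_gap: 0.597
```

>>> {"op": "drive_tool", "data": {"plan": [0,0,0,0,0,0,0,0,0,0,0,0,0,0,0,0,0,0,0,0,0,0,0,0], "grip": -1}}

```text
t: 41.42
tcp_pos: [0.5384, 0.2688, 0.0608]
tool_rot: [-3.138, 0.003, -2.156]
wrist_force: [0.0, 0.4, -2.5]
finger_gap: 0.1
```

>>> {"op": "drive_tool", "data": {"plan": [0,0,0,0,0,0.15,0,0,0,0,0,0.15,0,0,0,0,0,0.15,0,0,0,0,0,0.15,0,0,0,0,0,0.15]}}

```text
t: 42.05
tcp_pos: [0.5384, 0.2687, 0.0608]
tool_rot: [-3.141, 0.005, -2.926]
wrist_force: [-0.3, 0.5, -0.6]
finger_gap: 0.104
```

Run:
```python
from h import *
go([.538,.268,.0595],.985+np.pi); s=arm.state(); print(s['joints'].round(2),s['ft_torque'].round(2))
```

```text
t 42.05 tcp [0.5384 0.2687 0.0608] yaw -2.926 F [-0.3  0.5 -0.6] gap 0.104 | shift cm [ 0.05 -0.06  0.13] norm 0.2 rot [-0.003  0.005 -0.77 ]
[-0.64  0.75  0.21  1.78 -0.23  0.63  1.49] [-0.12  0.16  0.14]
```

Gripped and winding (yaw −0.77). Continue.

>>> {"op": "drive_tool", "data": {"plan": [0,0,0,0,0,0.16,0,0,0,0,0,0.16,0,0,0,0,0,0.16,0,0,0,0,0,0.16,0,0,0,0,0,0.16]}}

```text
t: 42.68
tcp_pos: [0.5383, 0.2686, 0.0608]
tool_rot: [3.139, 0.005, 2.535]
wrist_force: [0.0, 0.0, -1.9]
finger_gap: 0.104
```

>>> {"op": "drive_tool", "data": {"plan": [0,0,0,0,0,0.16,0,0,0,0,0,0.16,0,0,0,0,0,0.16,0,0,0,0,0,0.16,0,0,0,0,0,0.16]}}

```text
t: 43.3
tcp_pos: [0.5383, 0.2686, 0.0608]
tool_rot: [3.137, 0.003, 1.714]
wrist_force: [0.5, -0.4, -1.8]
finger_gap: 0.102
```

>>> {"op": "drive_tool", "data": {"plan": [0,0,0,0,0,0.16,0,0,0,0,0,0.16,0,0,0,0,0,0.14,0,0,0,0,0,0]}}

```text
t: 43.8
tcp_pos: [0.5382, 0.2685, 0.0608]
tool_rot: [3.136, 0.002, 1.244]
wrist_force: [-0.3, 0.1, 0.3]
finger_gap: 0.103
```

Run:
```python
from h import *
go([.538,.268,.0595],.985); s=arm.state(); print(s['joints'].round(2),s['ft_torque'].round(2))
```

```text
t 43.8 tcp [0.5382 0.2685 0.0608] yaw 1.244 F [-0.3  0.1  0.3] gap 0.103 | shift cm [-0.06 -0.01  0.13] norm 0.1 rot [0.006 0.001 0.259]
[-0.96  0.88  0.78  1.79 -0.83  0.82 -0.1 ] [-0.06  0.33 -0.07]
```

>>> {"op": "drive_tool", "data": {"plan": [0,0,0,0,0,0.16,0,0,0,0,0,0.12,0,0,0,0,0,0]}}

```text
t: 44.18
tcp_pos: [0.5382, 0.2686, 0.0608]
tool_rot: [3.136, 0.0, 0.966]
wrist_force: [0.2, -0.0, 0.2]
finger_gap: 0.103
```

>>> {"op": "drive_tool", "data": {"plan": [0,0,0,0,0,0,0,0,0,0,0,0,0,0,0,0,0,0,0,0,-3,0,0,0,0,0,-2.5,0,0,0], "grip": 0.2}}

```text
t: 44.8
tcp_pos: [0.5366, 0.2688, 0.1152]
tool_rot: [3.139, 0.003, 0.973]
wrist_force: [0.1, 0.4, -0.8]
finger_gap: 0.597
```

>>> {"op": "drive_tool", "data": {"plan": [0,0,0,0,0,-0.18,0,0,0,0,0,-0.18,0,0,0,0,0,-0.18,0,0,0,0,0,-0.18,0,0,0,0,0,-0.18]}}

```text
t: 45.42
tcp_pos: [0.5382, 0.2691, 0.1178]
tool_rot: [3.137, 0.004, 1.906]
wrist_force: [0.1, -0.8, -0.1]
finger_gap: 0.599
```

>>> {"op": "drive_tool", "data": {"plan": [0,0,0,0,0,-0.18,0,0,0,0,0,-0.18,0,0,0,0,0,-0.18,0,0,0,0,0,-0.18,0,0,0,0,0,-0.18]}}

```text
t: 46.05
tcp_pos: [0.5384, 0.2686, 0.1185]
tool_rot: [-3.142, 0.007, 2.839]
wrist_force: [0.2, -0.1, -0.4]
finger_gap: 0.6
```

>>> {"op": "drive_tool", "data": {"plan": [0,0,0,0,0,-0.18,0,0,0,0,0,-0.18,0,0,0,0,0,-0.18,0,0,0,0,0,-0.18,0,0,0,0,0,-0.18]}}

```text
t: 46.68
tcp_pos: [0.539, 0.2675, 0.1191]
tool_rot: [-3.134, 0.006, -2.512]
wrist_force: [0.1, -0.2, 0.7]
finger_gap: 0.604
```

>>> {"op": "drive_tool", "data": {"plan": [0,0,0,0,0,-0.16,0,0,0,0,0,-0.1,0,0,0,0,0,0,0,0,0,0,0,0]}}

```text
t: 47.18
tcp_pos: [0.5396, 0.2663, 0.1195]
tool_rot: [-3.132, 0.004, -2.244]
wrist_force: [-0.4, 0.1, 0.4]
finger_gap: 0.598
```

Run:
```python
from h import *
go([.538,.2685,.0605],1+np.pi); s=arm.state(); print(s['joints'].round(2),s['ft_torque'].round(2))
view('scene','s6.png',340,150,90,95,6.3)
```

```text
t 47.17 tcp [0.5396 0.2663 0.1195] yaw -2.244 F [-0.4  0.1  0.4] gap 0.598 | shift cm [-0.05  0.31  5.9 ] norm 5.9 rot [-0.009  0.004 -0.103]
[-0.55  0.65  0.07  1.75 -0.05  0.74  2.01] [-0.    0.02 -0.05]
```

View pics/s6.png

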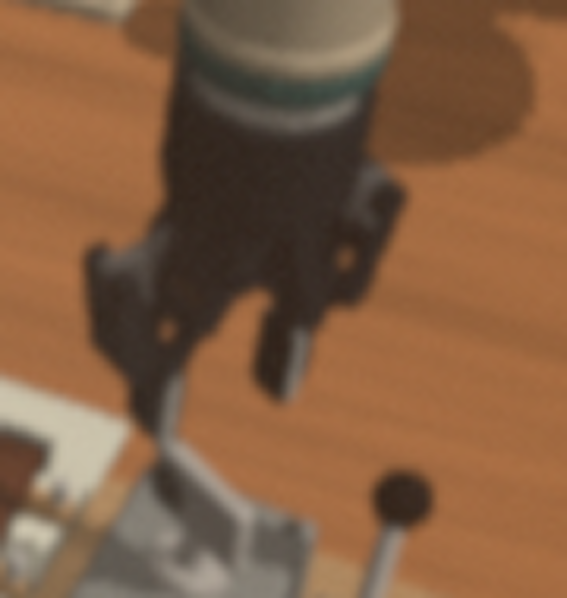

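>>> {"op": "drive_tool", "data": {"plan": [0,0.3,1.5,-0.009,0,-0.07,0,0,2,0,0,0,0,0,1,0,0,0,0,0,0,0,0,0]}}

```text
t: 47.72
tcp_pos: [0.538, 0.2687, 0.0739]
tool_rot: [-3.14, 0.005, -2.175]
wrist_force: [-0.1, -0.6, -0.2]
finger_gap: 0.602
```

Run:
```python
from h import *
go([.538,.2685,.0605],.966+np.pi)
```

```text
t 47.73 tcp [0.538  0.2687 0.0739] yaw -2.175 F [-0.1 -0.6 -0.2] gap 0.602 | shift cm [ 0.02 -0.01  1.34] norm 1.3 rot [-0.002  0.005  0.001]
```

>>> {"op": "drive_tool", "data": {"plan": [0,0,1.3,0,0,0,0,0,0,0,0,0]}}

```text
t: 47.98
tcp_pos: [0.5386, 0.2691, 0.0608]
tool_rot: [-3.139, 0.006, -2.175]
wrist_force: [0.5, 0.8, 0.6]
finger_gap: 0.597
```

>>> {"op": "drive_tool", "data": {"plan": [0,0,0,0,0,0,0,0,0,0,0,0,0,0,0,0,0,0,0,0,0,0,0,0], "grip": -1}}

```text
t: 48.48
tcp_pos: [0.5388, 0.2695, 0.0617]
tool_rot: [-3.139, 0.007, -2.175]
wrist_force: [0.3, 0.4, -2.2]
finger_gap: 0.105
```

>>> {"op": "drive_tool", "data": {"plan": [0,0,0,0,0,0.16,0,0,0,0,0,0.16,0,0,0,0,0,0.16,0,0,0,0,0,0.16,0,0,0,0,0,0.16]}}

```text
t: 49.1
tcp_pos: [0.5392, 0.269, 0.0617]
tool_rot: [3.139, 0.007, -2.996]
wrist_force: [0.1, -0.8, -1.3]
finger_gap: 0.106
```

>>> {"op": "drive_tool", "data": {"plan": [0,0,0,0,0,0.16,0,0,0,0,0,0.16,0,0,0,0,0,0.16,0,0,0,0,0,0.16,0,0,0,0,0,0.1]}}

```text
t: 49.72
tcp_pos: [0.539, 0.2683, 0.0617]
tool_rot: [3.137, 0.005, 2.528]
wrist_force: [-0.6, -0.2, 0.1]
finger_gap: 0.102
```

Run:
```python
from h import *
go([.538,.2685,.0605],.966); s=arm.state(); print(s['joints'].round(2),s['ft_torque'].round(2))
```

```text
t 49.73 tcp [0.539  0.2683 0.0617] yaw 2.528 F [-0.6 -0.2  0.1] gap 0.102 | shift cm [ 0.1  -0.04  0.12] norm 0.2 rot [0.008 0.    1.562]
[-0.8   0.79  0.48  1.79 -0.53  0.69  0.93] [-0.31  0.16  0.16]
```

>>> {"op": "drive_tool", "data": {"plan": [0,0,0,0,0,0.12,0,0,0,0,0,0.12,0,0,0,0,0,0.06]}}

```text
t: 50.1
tcp_pos: [0.5388, 0.268, 0.0616]
tool_rot: [3.137, 0.004, 2.221]
wrist_force: [0.6, -0.1, -0.7]
finger_gap: 0.105
```

Run:
```python
from h import *
go([.538,.2685,.0605],.966); s=arm.state(); print(s['ft_torque'].round(2))
```

```text
t 50.1 tcp [0.5388 0.268  0.0616] yaw 2.221 F [ 0.6 -0.1 -0.7] gap 0.105 | shift cm [ 0.09 -0.04  0.11] norm 0.1 rot [7.000e-03 1.000e-03 1.255e+00]
[-0.32  0.11  0.2 ]
```

>>> {"op": "drive_tool", "data": {"plan": [0,0,0,0,0,0.12,0,0,0,0,0,0.12,0,0,0,0,0,0.06]}}

```text
t: 50.48
tcp_pos: [0.5386, 0.2679, 0.0616]
tool_rot: [3.136, 0.004, 1.915]
wrist_force: [-0.1, 1.1, -0.2]
finger_gap: 0.106
```

Run:
```python
from h import *
go([.538,.2685,.0605],.966); s=arm.state(); print(s['ft_torque'].round(2))
```

```text
t 50.48 tcp [0.5386 0.2679 0.0616] yaw 1.915 F [-0.1  1.1 -0.2] gap 0.106 | shift cm [ 0.08 -0.03  0.11] norm 0.1 rot [0.007 0.001 0.949]
[-0.25  0.18  0.22]
```

>>> {"op": "drive_tool", "data": {"plan": [0,0,0,0,0,0.12,0,0,0,0,0,0.12,0,0,0,0,0,0.06]}}

```text
t: 50.85
tcp_pos: [0.5385, 0.2677, 0.062]
tool_rot: [3.136, 0.009, 1.638]
wrist_force: [1.0, -4.0, -0.8]
finger_gap: 0.11
```

Run:
```python
from h import *
go([.538,.2685,.0605],.966); s=arm.state(); print(s['ft_torque'].round(2))
```

```text
t 50.85 tcp [0.5385 0.2677 0.062 ] yaw 1.638 F [ 1.  -4.  -0.8] gap 0.11 | shift cm [ 0.08 -0.05  0.15] norm 0.2 rot [0.008 0.007 0.672]
[-0.49  0.03  4.38]
```

>>> {"op": "drive_tool", "data": {"plan": [0,0,0,0,0,0,0,0,0,0,0,0]}}

```text
t: 51.1
tcp_pos: [0.5385, 0.2675, 0.0619]
tool_rot: [3.137, 0.014, 1.659]
wrist_force: [0.6, -3.6, -0.4]
finger_gap: 0.101
```

Run:
```python
from h import *
go([.538,.2685,.0605],.966); s=arm.state(); print(s['ft_torque'].round(2))
view('scene','u1.png',340,150,90,95,6.3)
```

```text
t 51.1 tcp [0.5385 0.2675 0.0619] yaw 1.659 F [ 0.6 -3.6 -0.4] gap 0.101 | shift cm [ 0.11 -0.04  0.14] norm 0.2 rot [0.01  0.012 0.693]
[-0.43  0.08  3.88]
```

View pics/u1.png

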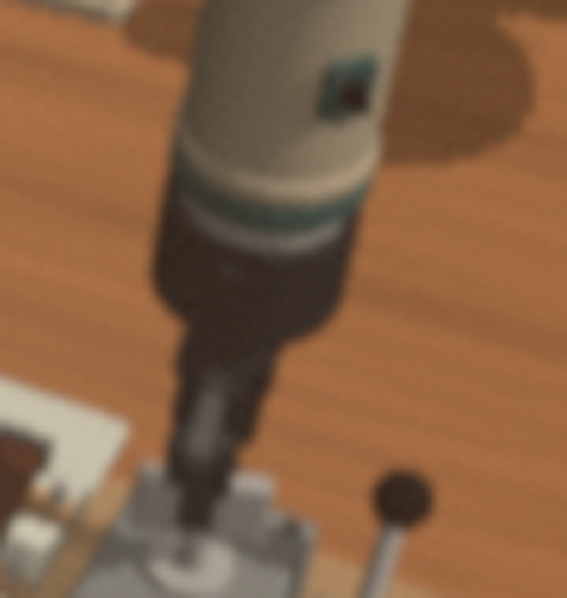

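>>> {"op": "drive_tool", "data": {"plan": [0,0,0,0,0,-0.01,0,0,0,0,0,0,0,0,0,0,0,0,0,0,-3,0,0,0,0,0,-4,0,0,0], "grip": 0.2}}

```text
t: 51.78
tcp_pos: [0.5362, 0.2673, 0.1309]
tool_rot: [3.141, 0.009, 1.638]
wrist_force: [-0.6, 0.2, 0.5]
finger_gap: 0.601
```

>>> {"op": "drive_tool", "data": {"plan": [0,0,-2,0,0,0,0,0,0,0,0,0], "grip": -1}}

```text
t: 52.02
tcp_pos: [0.5383, 0.2675, 0.1545]
tool_rot: [3.136, 0.005, 1.632]
wrist_force: [-0.3, -0.8, -0.4]
finger_gap: 0.18
```

Run:
```python
from h import *
go([.47,.345,.14],1.57)
view('scene','u2.png',340,150,90,95,6.3)
view('top','u2t.png',95,135,165,90,4.8)
```

```text
t 52.02 tcp [0.5383 0.2675 0.1545] yaw 1.632 F [-0.3 -0.8 -0.4] gap 0.18 | shift cm [ 8.17 -6.35  1.37] norm 10.4 rot [0.006 0.005 0.062]
```

View pics/u2.png

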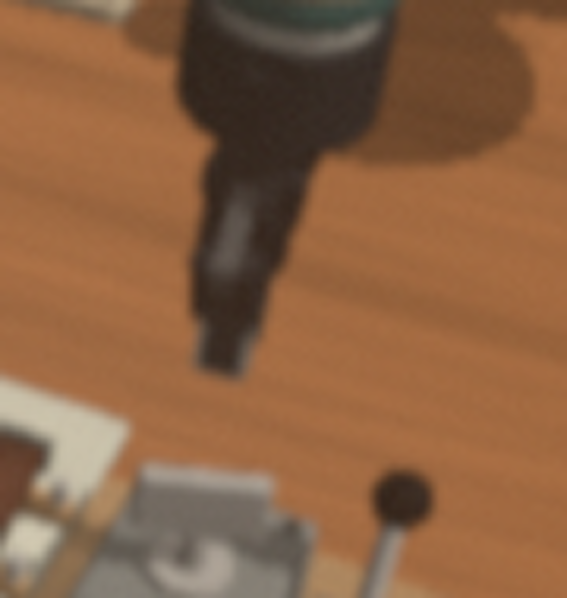

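View pics/u2t.png

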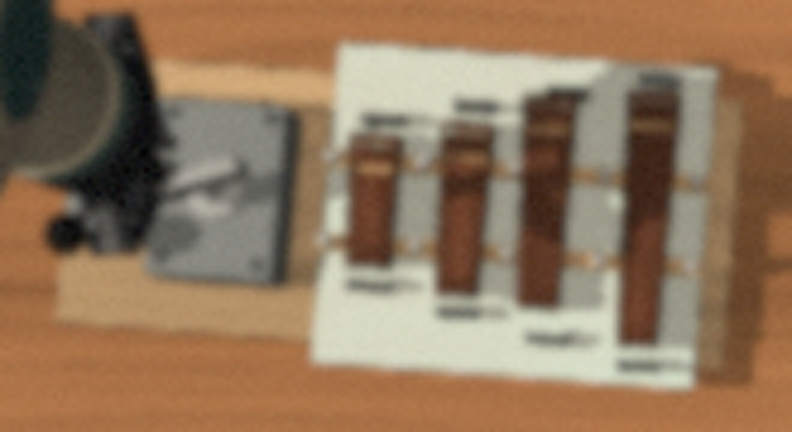

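Run:
```python
from h import *
view('scene','v1.png',250,185,115,85,7)
view('top','v1t.png',155,138,95,85,8)
```

```text
(no output)
```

View pics/v1.png

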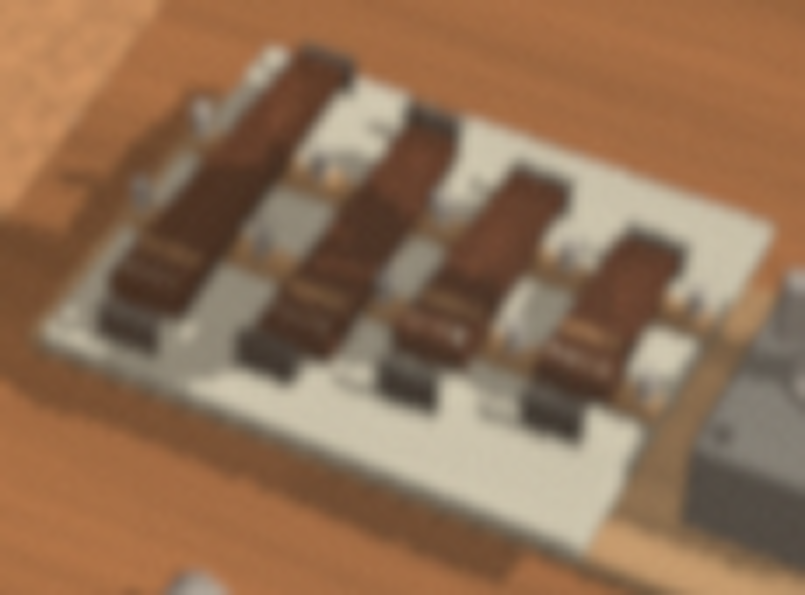

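View pics/v1t.png

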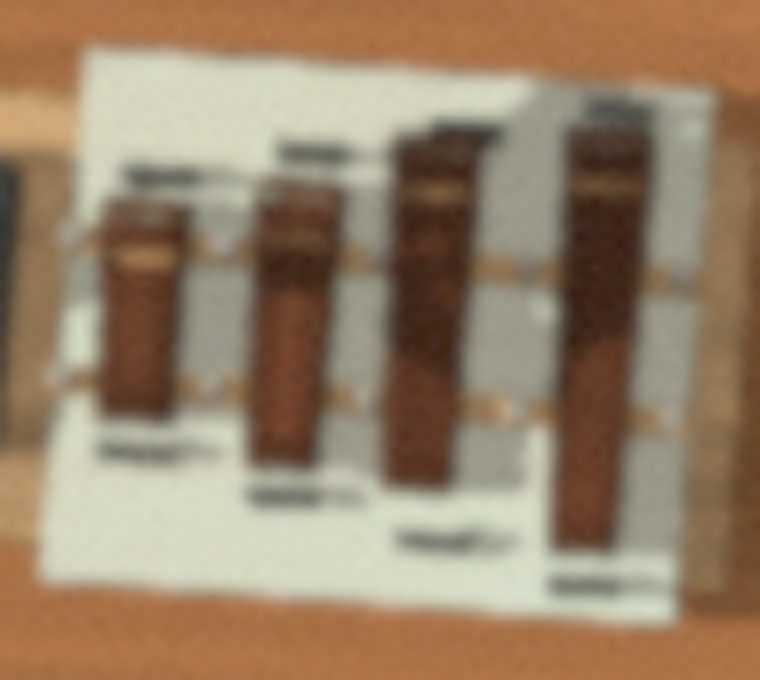

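Run:
```python
from h import *
out=[]
for r in('raw_n4.png','raw_q4.png','raw_v1.png'):
    im=cv2.imread('pics/'+r); out.append(cv2.resize(im[190:245,262:322],None,fx=4.4,fy=7,interpolation=cv2.INTER_CUBIC))
cv2.imwrite('pics/cmp.png',np.hstack(out))
im=cv2.imread('pics/raw_v1t.png')
# tail3 outlines in top at z=.06
for nm,(u,v) in {'t1a':(145,203),'t1b':(138,416),'t2a':(298,180),'t2b':(288,465),'t3a':(437,138),'t3b':(418,487),'t4a':(610,128),'t4b':(585,550)}.items():
    p=onz('top',(u+.5)/8-.5+155,(v+.5)/8-.5+138,.057); c=np.array([.5269,.0898]); d=p[:2]-c; cs,sn=np.cos(TY),np.sin(TY)
    print(nm,'turner frame mm',(np.array([cs*d[0]+sn*d[1],-sn*d[0]+cs*d[1]])*1000).round(1))
```

```text
t1a turner frame mm [40.2 86.2]
t1b turner frame mm [-38.1  82.2]
t2a turner frame mm [52.4 30.9]
t2b turner frame mm [-52.5  26.2]
t3a turner frame mm [ 71.2 -18.9]
t3b turner frame mm [-57.4 -21.6]
t4a turner frame mm [ 79. -82.]
t4b turner frame mm [-76.4 -83.8]
```

View pics/cmp.png

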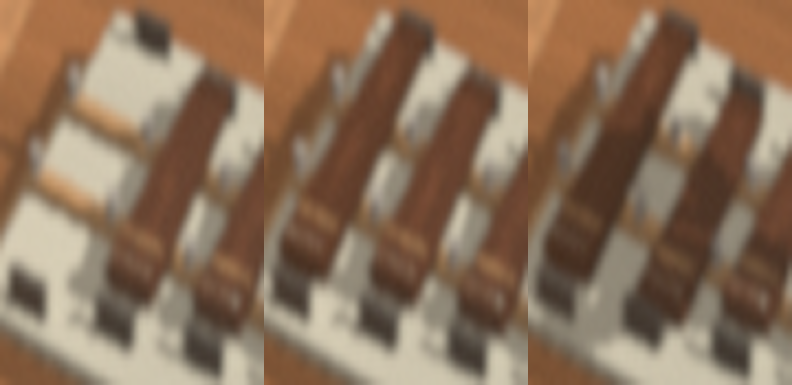

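Run:
```python
from h import *
t=cv2.imread('pics/raw_v1t.png');s=cv2.imread('pics/raw_v1.png')
T=lambda X,Y:((X+.5)/8-.5+155,(Y+.5)/8-.5+138)
S=lambda X,Y:((X+.5)/7-.5+250,(Y+.5)/7-.5+185)
for n,a,b in (('t1',(143,256),(590,340)),('t2',(293,240),(450,308)),('t3',(436,190),(320,292)),('t4',(608,185),(172,250)),
 ('n1',(138,416),(655,238)),('n2',(288,465),(540,175)),('n3',(418,487),(432,124)),('n4',(585,550),(322,62))):
    print(n,tri(S(*b),T(*a)))
def side(im,x0,y0,w,h,f): return cv2.resize(im[y0:y0+h,x0:x0+w],None,fx=f,fy=f,interpolation=cv2.INTER_CUBIC)
cv2.imwrite('pics/w1.png',side(s,262,190,65,52,12))
```

```text
t1 (array([0.55232804, 0.17331498, 0.05528787]), np.float64(0.002119852766031066))
t2 (array([0.55936428, 0.11793458, 0.05518231]), np.float64(0.003375195079960439))
t3 (array([0.5774129 , 0.06746282, 0.0584681 ]), np.float64(0.0005883099241929185))
t4 (array([0.58048931, 0.0042327 , 0.05767908]), np.float64(0.00010316058426376952))
n1 (array([0.49201118, 0.17524578, 0.05871099]), np.float64(0.0037037465459450695))
n2 (array([0.47519915, 0.12005887, 0.05689974]), np.float64(0.0031287674920997756))
n3 (array([0.4681904 , 0.07079735, 0.06022728]), np.float64(0.00018038818722016715))
n4 (array([0.44634184, 0.0107117 , 0.05456111]), np.float64(0.0015822832094791147))
```

View pics/w1.png

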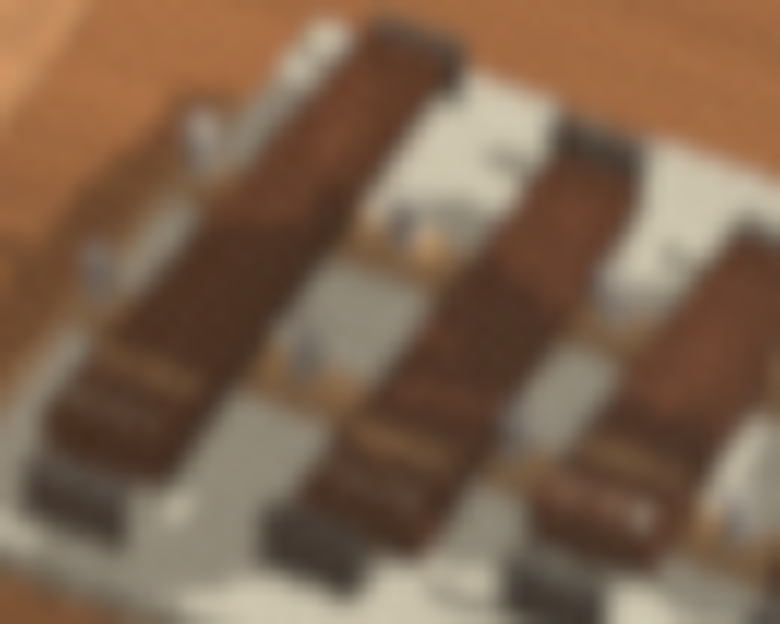

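>>> {"op": "drive_tool", "data": {"plan": [3.5,-3.5,0,0,0,0.06,3.5,-3.5,0,0,0,0.04,0.5,0,0,0,0,0,0,0,0,0,0,0], "grip": -1}}

```text
t: 52.72
tcp_pos: [0.462, 0.3395, 0.1471]
tool_rot: [-3.14, 0.012, 1.526]
wrist_force: [-0.4, -0.1, 0.4]
finger_gap: 0.0
```

Run:
```python
from h import *
go([.455,.345,.055],1.52)
```

```text
t 52.73 tcp [0.462  0.3395 0.1471] yaw 1.526 F [-0.4 -0.1  0.4] gap 0.0 | shift cm [ 0.62 -0.7   9.2 ] norm 9.2 rot [-0.002  0.012  0.006]
```

>>> {"op": "drive_tool", "data": {"plan": [0.5,-0.6,2,0,0.01,0,0,0,3.5,0,0,0,0,0,3,0,0,0,0,0,0,0,0,0]}}

```text
t: 53.22
tcp_pos: [0.4601, 0.3397, 0.0595]
tool_rot: [3.141, 0.003, 1.519]
wrist_force: [0.7, -0.5, 0.0]
finger_gap: -0.002
```

Run:
```python
from h import *
go([.455,.345,.052],1.52)
view('scene','x1.png',340,150,100,105,5.7)
```

```text
t 53.23 tcp [0.4601 0.3397 0.0595] yaw 1.519 F [ 0.7 -0.5  0. ] gap -0.002 | shift cm [ 0.5  -0.53  0.75] norm 1.0 rot [ 0.     0.003 -0.001]
```

View pics/x1.png

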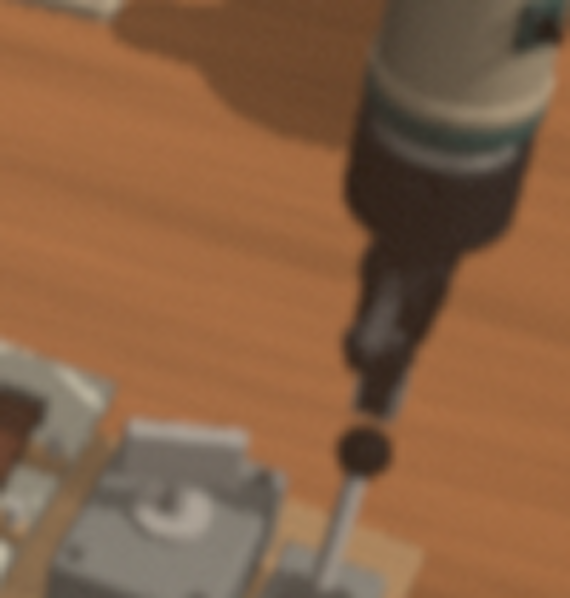

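>>> {"op": "drive_tool", "data": {"plan": [0.4,0,0.7,0,0,0,0,2,0,0,0,0,0,2,0,0,0,0,0,2,0,0,0,0]}}

```text
t: 53.78
tcp_pos: [0.5229, 0.3431, 0.0574]
tool_rot: [3.138, -0.002, 1.52]
wrist_force: [-1.3, 0.0, 1.5]
finger_gap: 0.001
```

>>> {"op": "drive_tool", "data": {"plan": [0,1.5,0,0,0,0,0,0.5,0,0,0,0,0,0,0,0,0,0]}}

```text
t: 54.15
tcp_pos: [0.5452, 0.3425, 0.0593]
tool_rot: [3.136, -0.004, 1.52]
wrist_force: [0.1, 0.0, -0.3]
finger_gap: 0.002
```

Run:
```python
from h import *
go([.56,.345,.052],1.52)
view('scene','x2.png',340,150,100,105,5.7)
```

```text
t 54.15 tcp [0.5452 0.3425 0.0593] yaw 1.52 F [ 0.1  0.  -0.3] gap 0.002 | shift cm [0.33 1.46 0.74] norm 1.7 rot [ 0.005 -0.004 -0.   ]
```

View pics/x2.png

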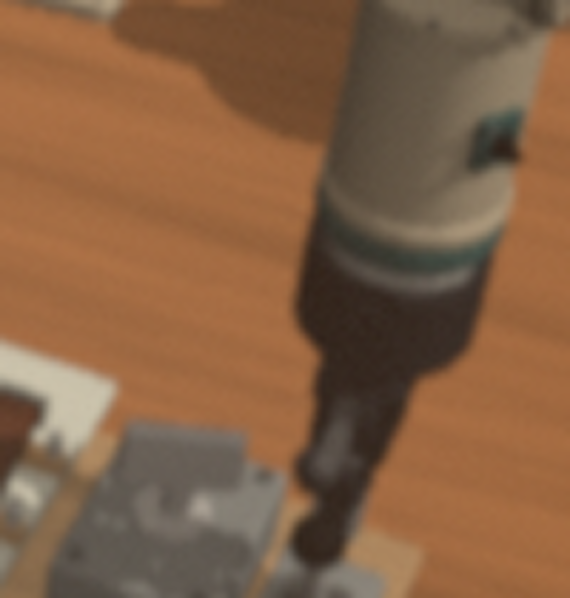

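>>> {"op": "drive_tool", "data": {"plan": [0.2,1.0,0.4,0,0,0,0,1.0,0.3,0,0,0,0,0,0,0,0,0]}}

```text
t: 54.58
tcp_pos: [0.5524, 0.347, 0.0509]
tool_rot: [-3.121, -0.006, 1.524]
wrist_force: [-0.0, 0.0, -0.2]
finger_gap: -0.003
```

>>> {"op": "drive_tool", "data": {"plan": [0,0.8,0,0,0,0,0,0,0,0,0,0]}}

```text
t: 54.82
tcp_pos: [0.5519, 0.348, 0.0499]
tool_rot: [-3.103, -0.006, 1.526]
wrist_force: [-0.5, -0.9, 0.9]
finger_gap: 0.001
```

Run:
```python
from h import *
go([.58,.345,.052],1.52)
view('scene','x3.png',340,170,100,105,5.7)
```

```text
t 54.83 tcp [0.5519 0.348  0.0499] yaw 1.526 F [-0.5 -0.9  0.9] gap 0.001 | shift cm [-0.17  2.81 -0.32] norm 2.8 rot [-0.039 -0.006  0.006]
```

View pics/x3.png

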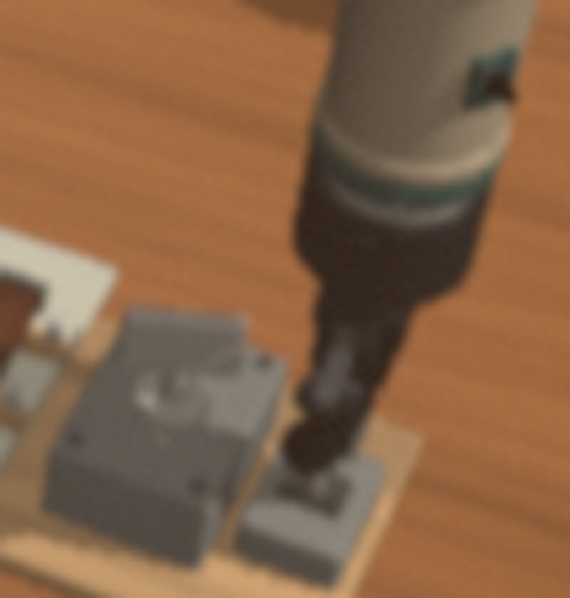

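Run:
```python
from h import *
f=lambda p:(proj('scene',p)-[340,170])*5.7
for th in(0,.25,.5,.75,.85,1.0):
    a=th-.5; print(th,f(turner(.08*np.sin(a),.253,.033+.08*np.cos(a))), turner(.08*np.sin(a),.253,0)[:2])
print(arm.state())
```

```text
0 [364.13407417 336.9978648 ] [0.50508403 0.34477493]
0.25 [354.41759072 351.34156504] [0.52362348 0.34386577]
0.5 [341.79181175 375.27509051] [0.54339204 0.34289633]
0.75 [327.04062902 407.44847175] [0.5631606 0.3419269]
0.85 [320.76316629 422.18008716] [0.57079094 0.34155271]
1.0 [311.1626437  445.77709341] [0.58170005 0.34101774]
{'t': 54.875, 'joints': array([-0.98583296,  0.95464744,  0.74288267,  1.60767134, -0.78882619,
        0.93750055,  0.01513052]), 'qvel': array([ 0.00067564,  0.00272235,  0.00287906, -0.00080859, -0.00588708,
       -0.00607403,  0.00063965]), 'joint_torque': array([ 1.30435020e+00, -6.00261211e+01,  1.47579575e+01, -1.43427327e+01,
        1.37392865e-02, -1.19248196e+00,  2.44863663e-02]), 'tcp_pos': array([0.55239904, 0.34792822, 0.04984831]), 'tool_rot': array([-3.10369087, -0.00560268,  1.52608101]), 'wrist_force': array([-5.65433408,  0.17945702,  0.06486398]), 'ft_torque': array([ 0.05784608,  1.09364635, -0.02878778]), 'finger_gap': -0.0029947192662076044}
```

>>> {"op": "drive_tool", "data": {"plan": [0,-2,0,0,0,0,0,-3,0,0,0,0,0,-2,-2,0,0,0,0,0,-5,0,0,0,0,0,-5,0,0,0]}}

```text
t: 55.5
tcp_pos: [0.4899, 0.3491, 0.1717]
tool_rot: [-3.112, -0.001, 1.524]
wrist_force: [0.8, 0.3, 0.2]
finger_gap: -0.007
```

>>> {"op": "drive_tool", "data": {"plan": [4,-3,-2,0,0,0,4,0,0,0,0,0,0,0,0,0,0,0]}}

```text
t: 55.88
tcp_pos: [0.4722, 0.4339, 0.1998]
tool_rot: [-3.129, -0.009, 1.521]
wrist_force: [0.6, -1.4, -0.1]
finger_gap: -0.0
```

Run:
```python
from h import *
go([.58,.345,.052],1.52)
view('scene','y1.png',245,180,180,120,4.4)
view('top','y1t.png',95,135,165,90,4.8)
snap('scene','y1full.png')
```

```text
t 55.88 tcp [0.4722 0.4339 0.1998] yaw 1.521 F [ 0.6 -1.4 -0.1] gap -0.0 | shift cm [-8.48 11.4  14.56] norm 20.3 rot [-0.013 -0.009  0.001]
```

View pics/y1.png

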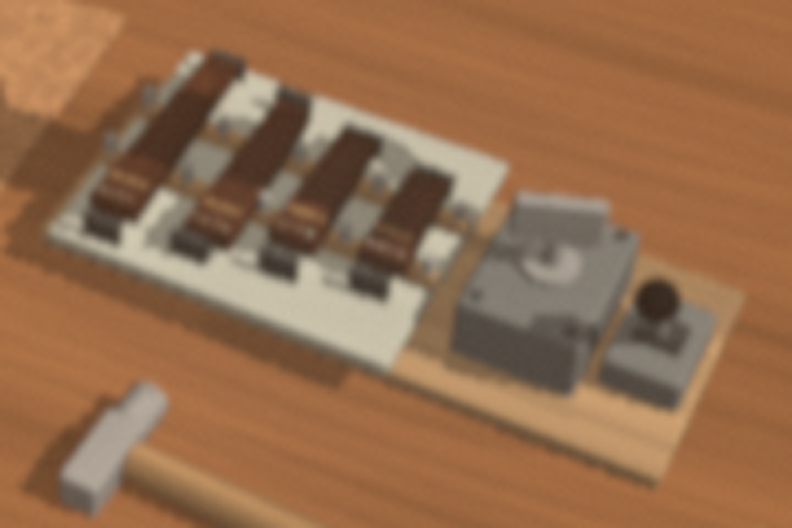

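View pics/y1t.png

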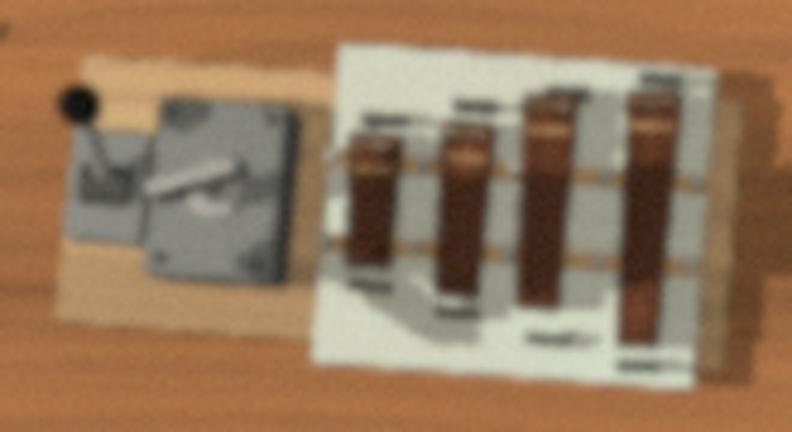

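Run:
```python
from plant import arm
print(arm.close_job(), arm.state()['t'])
```

```text
the job is handed in; nothing more can be done
the job is handed in; nothing more can be done
```

All four tailpieces are on the turner in their own pockets, loaded shortest first. I then wound the key in three part turns until it hit the hard stop and pushed the brake lever fully over. The job is handed in, and it gave no verdict.

**Last checks**
- **Tailpieces:** tail1, tail2 and tail4 lie within about 2 mm of their pocket centres. I gripped all four at 30 N.
- **Tail3 moved:** after I placed it on centre, it was knocked about 6 mm in x and 7 mm in y while the arm was elsewhere. It now rests against its end stop and pins, about 10 mm off centre. Both views show it flat to within about 2–3 mm, and 10 mm is inside the 15 mm limit. I left it, because the gap beside tail2 was tight for the fingers.
- **Key:** I turned it about 6.5 rad, then torque jumped from 0.2 to 4.4 N m and the leaf slipped in the fingers. A stop at 7.5 rad would put the start near 0.95 rad, which is inside the stated range.
- **Brake:** the ball sits at its expected full-over position (about 1.0 rad), and the last push met a firm stop.
- **Jar, plane and hammer:** I never touched them. I didn't measure their positions again.

**Disagreements**
- **Tool height:** the reported TCP height did not match the scene. The fingertips were about 30 mm higher than reported, so I gripped on the mat at about −27 mm. I worked from the images, contact and relative moves instead.
- **Cameras:** the two views differed by about 5 mm in x.
- **Tail4 seating:** it met the battens about 1 mm higher by TCP reading than the others.

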